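# Set sweet potatoes to roast on the gas stove

### The arm

A 6-joint arm with a two-finger parallel gripper is mounted at the origin on the work surface. World frame = base frame: x ahead of the robot, y to its left, z up, the work surface at z = 0. Lengths are in m, angles in rad, forces in N, time in s.
With the tool pointing down it reaches from about 0.35 to 0.85 m from the base axis. Payload 8.1 kg.
Tool frame: the origin (TCP) lies midway between the tips of the shut fingers; the grasp point (between the pads) lies 19 mm behind it; z points along the fingers, y is the direction in which the jaws open and shut (so a half turn about z gives the same grasp; the last joint's range is limited). The gripper opens to 93 mm and grips with 3 to 60 N. Pads are 15 mm wide; open, the fingers measure 128 mm over their backs; the gripper's body (75 mm by 188 mm) begins 65 mm behind the grasp point.
Start: joints at [1.105, 0.13, 1.488, -0, 1.523, -0.085], TCP at [0.223, 0.557, 0.219] pointing down, gripper open.
Joint ranges: [-2.96, 2.96], [-0.89, 2.26], [0.02, 2.5], [-1.34, 4.48], [0, 2.73], [-2.66, 2.66]. Speed limits (rad/s): [2.39, 2.39, 2.79, 3.14, 3.14, 3.14].

### API

Orientations are given as a unit quaternion [x, y, z, w].
In Python, from workcell import env, snapshot, camera_model gives the robot as it stands. The module is installed in compiled form; this text tells all that it offers.
- The arm moves only by the tool drive_tool, never from a script. Its argument "motion" is a list of rows, each an object of numbers: "dx", "dy", "dz": the shift along the world's x, y, z each as a share of 10 cm, from -1 to 1; "yaw": the turn about the world's z as a share of 0.5 rad, from -1 to 1. In form: [{"dx": .., "dy": .., "dz": .., "yaw": ..}, ...]. A call has exactly 8 rows; each row is the pose to reach, as a shift and turn from the pose measured when the call began; what a row does not reach only later rows make up. A row lasts 1/8 s, in which the tool goes at most 62.5 mm and 10.7 degrees, less where a joint would pass 70% of its speed; a pose out of reach is approached as far as the arm can. A call with a number of a shift or a turn outside -1 to 1 is refused whole. A call with a gripper value outside its range is refused whole. "jaw" is the gripper's target within -1 to 1 (shut at 1, half-way at 0, fully open at -1), set as the call begins (left out, the last holds). The fingers move at their own pace and stop on an object; "squeeze" is the grip in N (left out, the last holds). Time passes only in rows, so rows that repeat a pose let the fingers close, or fill a call up. It gives the time, the measured TCP pose, the force and the opening at its end, in the units of the state.
- env.read_state(): the state, without advancing time (a new reading comes with each control period).
- snapshot(name): name is "side" or "top"; returns (picture, depth): 480x640x3 uint8, red, green, blue; 480x640 float32, m along the optical axis (not along the pixel's ray), 0 where there is no reading.
- camera_model(name): a dict with "fovy" (degrees; the focal length in pixels is half the picture's height over the tangent of half this angle, whatever the lens; pixels are square), "cx", "cy" (the principal point, pixels), "dist" ([k1, k2, p1, p2, k3] as OpenCV has them; the pictures are not rectified), "cam_to_world" (4x4, takes a point from camera to world coordinates). Camera axes: x right, y up, looking along -z (the intrinsics and any distortion apply to the point x, -y, -z); pixel columns grow to the right and rows downward; lengths in m; the calibration is good to about 2 mm. A picture is of the moment at which its call begins. camera_model takes no time and is no camera call.
- env.hand_in(): hands the job in, once; it reports no verdict.
The state is a dict: "clock": time; "joint_pos": joint angles; "dq": joint speeds; "effort": joint torques, N m; "ee_pos": TCP position; "ee_rot": TCP orientation; "wrist_force": force on the tool from outside, world axes, zero at the start; "ft_torque": the same for the moment, N m; "width": opening from 0.0 (shut) to 1.0 (fully open).
Only numpy, scipy, OpenCV 4.12 (cv2) and the standard library are available. Lean on these libraries where they do the work, as an engineer would, in place of code of your own. Each camera call takes 0.05 s, during which the arm holds its last target. There are 200 camera calls.

### The job

Get the sweet potatoes roasting: stand the handled pan level and centred on the pan support of the stove's right-hand burner, with every sweet potato that lies on the bench in it and the glass lid seated properly on its rim. Only then light that burner: push its knob in, turn it anticlockwise past the safety stop all the way to full flame (a quarter turn), and let the knob spring out again. Do not shift or knock over the glass jar or the oil bottle.

Things in the scene. Friction and masses are not known exactly. Their poses are not given: they have to be found in the camera images.
- stove: Fixed two-burner gas stove, steel case with a steel top 106 mm above the bench, at the bench's left end, turned a little to the robot. Origin on the bench under the centre of its right-hand burner (nearer the bench's middle). x points to its back, y to its left, z up; the case spans x -245 to 155 mm, y -140 to 460 mm. The other burner and knob are 320 mm further left.
- burner (a point): Centre of the right-hand burner, at the height of its pan support (145 mm above the bench). The support is four dark radial bars 7 mm wide, from 32 to 112 mm from the centre, on the diagonals of the stove; the brass burner cap lies 21 mm below their tops.
- knob_grip (a point): On the vertical axis of the right-hand burner's black knob, 200 mm in front of the burner centre, 36 mm above the top. Knob: round skirt 54 mm across, its top 18 mm above the top; on it an upright bar 46 mm long, 14 mm wide, top 44 mm above the top. x runs along the bar to its white pointer: to the stove's back when off, to its left at full flame.
- knob (a joint): Turn of that knob in rad, anticlockwise from above: 0 off, 1.57 full flame (end stop). Unless pushed in it hits the safety stop at about 0.12 rad; pushed in first (5 mm or more) it turns past the stop, which is cleared at 0.5 rad; from there it need not be held in. Friction (about 0.05 N m) keeps it where it is left.
- knob_press (a joint): How far that knob is pushed in (downwards), m: 0 out, 0.007 fully in. The spring takes 4 N to start and 10 N fully in, and pushes the knob out again.
- pan: Aluminium frying pan 60 mm high, 232 mm across the rim, 212 mm across the flat base, walls 3 mm, base 4 mm thick, about 350 g. Origin at the centre of its underside, z up, x towards the handle: a straight black bar 22 mm wide, 16 mm high, from 128 to 278 mm from the centre, its middle 42 mm above the underside.
- pan_handle (a point): Grip point inside the pan's handle, 170 mm from the pan's centre along its x and 42 mm above its underside.
- lid: Round glass lid with steel rim, 240 mm across, about 300 g. Origin at the centre of its underside, z up. A step under it, 204 mm across and 6 mm deep, drops inside the pan's rim; the seated lid's origin is 54 mm above the pan's. Black knob 36 mm across on top, from 42 to 68 mm above the origin.
- lid_knob (a point): Centre of the lid's knob, 56 mm above the lid's origin.
- ubi1: Reddish-brown sweet potato, 95 mm long, 46 mm wide and 38 mm thick in the middle, tapering to both ends, about 110 g. Origin at its centre, x along its length, z through its thickness. From two to four of them lie on the bench; absent ones read None from the start.
- ubi2: Reddish-brown sweet potato, 95 mm long, 46 mm wide and 38 mm thick in the middle, tapering to both ends, about 110 g. Origin at its centre, x along its length, z through its thickness. From two to four of them lie on the bench; absent ones read None from the start.
- ubi3: Reddish-brown sweet potato, 95 mm long, 46 mm wide and 38 mm thick in the middle, tapering to both ends, about 110 g. Origin at its centre, x along its length, z through its thickness. From two to four of them lie on the bench; absent ones read None from the start.
- ubi4: Reddish-brown sweet potato, 95 mm long, 46 mm wide and 38 mm thick in the middle, tapering to both ends, about 110 g. Origin at its centre, x along its length, z through its thickness. From two to four of them lie on the bench; absent ones read None from the start.
- jar: Bystander: small glass jar with a steel cap, 66 mm across, 85 mm high. Origin at the centre of its underside.
- oil: Bystander: amber glass bottle, 68 mm across, 200 mm high. Origin at the centre of its underside.
There are look-alikes about, which are no part of the job. Leave any green or purple look-alike of the ubi1 alone.

How it is judged:
By the outcome, as a careful person would: the job done as asked, in the order asked, and still so for the second after the job is handed in, with the robot touching nothing.
Of ubi1, ubi2, ubi3, ubi4 only 2 to 4 are there at a start; the rules pass over those that are not, and their reading is None.
At some moment in a run one of ubi1, ubi2, ubi3, ubi4 may be knocked a few centimetres aside while the robot is not near it.
It also fails if it takes over 210 s, if anything falls off the work surface, if the arm or the gripper's body presses on something with over 40 N, if the wrist force passes 120 N, or if a joint passes its speed limit or range.

## Working session

There is one attempt and no reset: what is moved stays moved. The work goes in short steps, Python scripts to look and compute and a tool call to move; the robot and the scene stay as the last step left them, time stands still between calls to the robot, and variables do not carry over. Pictures are saved under pics/ and viewed, about 12 in all and at most 16, crops included, and the job is handed in when it is done.

Besides the shell and the picture viewer there is one more tool, called after ">>>" as name(argument=value, ...) on one line, values as JSON. drive_tool: Moves the arm, as the interface text tells. Shift numbers are shares of 10 cm and turn numbers shares of 0.5 rad, none past 1 either way. Its arguments: {"type":"object","properties":{"motion":{"type":"array","items":{"type":"object","properties":{"dx":{"type":"number"},"dy":{"type":"number"},"dz":{"type":"number"},"yaw":{"type":"number"}}}},"jaw":{"type":"number"},"squeeze":{"type":"number"}},"required":["motion"]}

```bash
mkdir -p pics
cat > h.py <<'E'
import numpy as np, cv2
from workcell import env, snapshot, camera_model
def K(n):
    m=camera_model(n); f=240/np.tan(np.radians(m['fovy'])/2)
    return np.array([[f,0,m['cx']],[0,f,m['cy']],[0,0,1.]]),np.array(m['dist'],float),np.array(m['cam_to_world'])
def ray(n,uv):
    k,d,T=K(n); p=cv2.undistortPoints(np.array(uv,float).reshape(-1,1,2),k,d)[:,0]
    v=np.c_[p[:,0],-p[:,1],-np.ones(len(p))]
    return T[:3,3],v@T[:3,:3].T
def onz(n,uv,z):
    o,v=ray(n,uv); return o+v*((z-o[2])/v[:,2])[:,None]
def cloud(n,dep):
    uv=np.stack(np.meshgrid(np.arange(640),np.arange(480)),-1).reshape(-1,2)
    o,v=ray(n,uv); return (o+v*dep.reshape(-1,1)).reshape(480,640,3)
def save(name,im): cv2.imwrite('pics/'+name+'.png',im[...,::-1])
E
python3 - <<'E'
from h import *
s=env.read_state(); print(s)
for n in('top','side'):
    im,d=snapshot(n); save(n+'0',im); np.savez(n+'0.npz',im=im,d=d); print(n,camera_model(n),(d>0).mean())
E
```

```text
{'clock': 0.0, 'joint_pos': array([ 1.10460209e+00,  1.31152863e-01,  1.48927107e+00,  7.18243119e-06,
        1.52300409e+00, -8.54093257e-02]), 'dq': array([-0.00175934,  0.00045826,  0.00122485, -0.00107185,  0.00081877,
        0.00097901]), 'effort': array([ 5.94085668e-04, -5.59840178e+01, -4.91763747e+01,  7.68730533e-02,
        3.50900728e-02, -1.23690493e-04]), 'ee_pos': array([0.2227147 , 0.55652082, 0.21759692]), 'ee_rot': array([ 1.89244366e-01,  9.81929594e-01, -8.82030160e-04, -2.53355097e-04]), 'wrist_force': array([-0.30847284,  0.24266894,  0.08615958]), 'ft_torque': array([ 0.00107707, -0.07259562,  0.07519227]), 'width': 1.0047948881767585}
top {'fovy': 55.56067045076398, 'cx': 324.98809383086194, 'cy': 231.68069653892897, 'dist': array([-0.04775947,  0.        ,  0.        ,  0.        ,  0.        ]), 'cam_to_world': array([[ 0.01596766,  0.9899577 , -0.14045918,  0.40743102],
       [-0.99939262,  0.02015351,  0.02842937, -0.02742169],
       [ 0.03097462,  0.13991991,  0.98967823,  1.12572604],
       [ 0.        ,  0.        ,  0.        ,  1.        ]])} 0.9960611979166667
side {'fovy': 42.849074686031585, 'cx': 328.63783732016367, 'cy': 233.62472943340813, 'dist': array([-0.17538948,  0.        ,  0.        ,  0.        ,  0.        ]), 'cam_to_world': array([[ 0.97678823,  0.13735774, -0.1643703 ,  0.25438967],
       [-0.21367887,  0.67867139, -0.70267097, -1.28515632],
       [ 0.01503613,  0.72148319,  0.69226867,  1.35652672],
       [ 0.        ,  0.        ,  0.        ,  1.        ]])} 0.972294921875
```

View pics/top0.png

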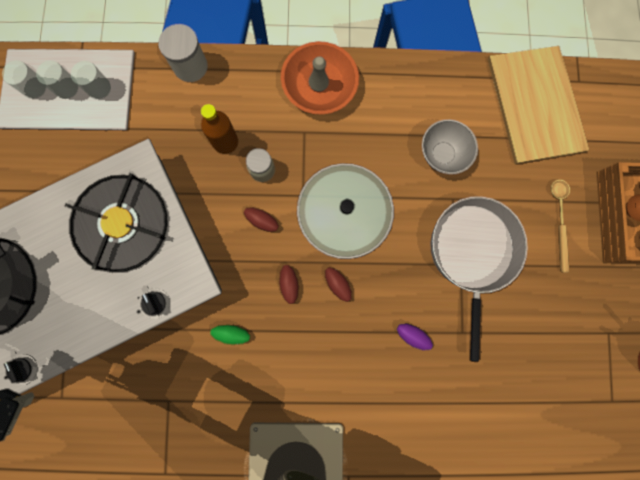

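View pics/side0.png

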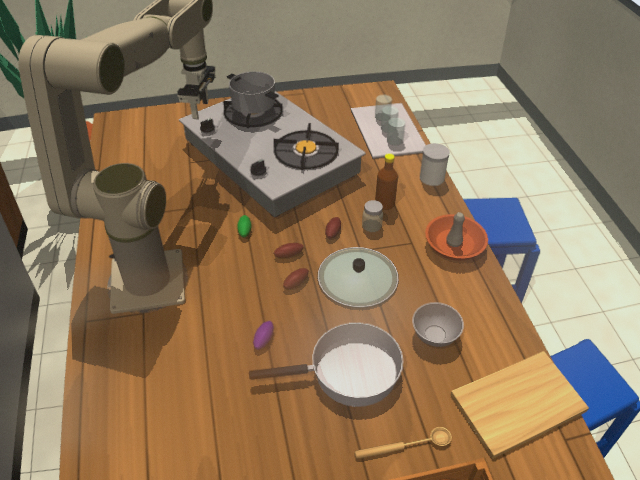

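The top view shows three reddish-brown candidates at (262,219), (289,284) and (338,284). A green one at (230,334) and a purple one at (415,337) are look-alikes. There is also something reddish in the crate at (630,207), which isn't lying on the bench. I'll measure these and confirm in a crop.

```bash
cat >> h.py <<'E'
def axis(xy):
    c=(xy.max(0)+xy.min(0))/2; (cx,cy),(w,h),a=cv2.minAreaRect((xy*1000).astype(np.float32))
    a=np.radians(a if w>h else a+90); return (cx/1000,cy/1000),max(w,h),min(w,h),((a+np.pi/2)%np.pi)-np.pi/2
def ubis(n,im,d):
    hsv=cv2.cvtColor(im,cv2.COLOR_RGB2HSV); H,S,V=[hsv[...,i].astype(int) for i in range(3)]
    P=cloud(n,d); R=im[...,0].astype(int);G=im[...,1].astype(int);B=im[...,2].astype(int)
    m=((R>1.8*G)&(abs(G-B)<25)&(R>50)&(S>110)&((H<6)|(H>172))).astype(np.uint8)
    N,L,st,ce=cv2.connectedComponentsWithStats(m)
    for i in range(1,N):
        if st[i,4]<(150 if n=='top' else 150): continue
        uv=np.argwhere(L==i)[:,::-1]; q=P[L==i]; z=np.percentile(q[:,2],95)
        xy=onz(n,uv,0.019 if z<.06 else z-.019)[:,:2]; (c,l,w,a)=axis(xy)
        print(n,'px',ce[i].round(),'n',st[i,4],'ctr',np.round(c,3),'LxW',round(l),round(w),'ang',round(a,2),'ztop',z.round(3))
E
python3 - <<'E'
from h import *
D={n:np.load(n+'0.npz') for n in('top','side')}
for n in D: ubis(n,D[n]['im'],D[n]['d'])
im,d=D['top']['im'],D['top']['d']; P=cloud('top',d)
def circ(mask,name):
    q=P[mask][:,:2]; (c,r)=cv2.minEnclosingCircle((q*1000).astype(np.float32)); print(name,np.round(c,1),'r',round(r,1),len(q))
V,U=np.mgrid[:480,:640]
Z=P[...,2]
box=lambda a,b,c,e:(U>=a)&(U<=b)&(V>=c)&(V<=e)
circ(box(420,540,185,292)&(Z>.055)&(Z<.068),'pan rim')
circ(box(420,540,185,292)&(Z>.001)&(Z<.012)&(im.min(2)>120),'pan base')
h=P[box(465,490,297,362)&(Z>.035)&(Z<.06)]; print('handle',axis(h[:,:2]),np.median(h[:,2]))
circ(box(290,400,155,265)&(Z>.006)&(Z<.05),'lid'); circ(box(330,362,190,225)&(Z>.055),'lidknob'); print('lidknob z',Z[box(330,362,190,225)].max(), 'lid rim z',np.percentile(Z[box(296,400,160,262)&(Z>.004)],[2,10,50,90]))
hsv=cv2.cvtColor(im,cv2.COLOR_RGB2HSV)
b=box(90,145,195,245)&(hsv[...,1]>120)&(hsv[...,0]>18)&(hsv[...,0]<35)&(hsv[...,2]>110)
circ(b,'cap'); print('cap z',np.median(Z[b]))
b=box(60,180,165,275)&(Z>.135)&(Z<.155); circ(b,'bars'); q=P[b]; print(len(q),np.median(q[:,2]))
b=box(130,175,280,320)&(Z>.14); circ(b,'knobbar'); print(axis(P[b][:,:2]),Z[b].max()); 
# stove right edge: top plane
t=((abs(Z-.106)<.006)&(U<230)&(V>130)&(V<400)).astype(np.uint8)
cs,_=cv2.findContours(t,cv2.RETR_EXTERNAL,cv2.CHAIN_APPROX_NONE); c=max(cs,key=cv2.contourArea)[:,0]
w=onz('top',c,.106)[:,:2]
e=w[(c[:,0]>160)&(c[:,0]<212)&(c[:,1]<285)&(c[:,1]>150)]; print('right edge line',cv2.fitLine(e.astype(np.float32),cv2.DIST_HUBER,0,.01,.01).ravel())
for nm,bx in(('jar',(240,280,140,185)),('oil',(195,240,100,155))):
    b=box(*bx)&(Z>.03); q=P[b]; print(nm,q[:,:2].min(0).round(3),q[:,:2].max(0).round(3),q[:,2].max())
a=cv2.resize(im[180:320,200:400],None,fx=3,fy=3); bb=cv2.resize(im[140:280,560:640],None,fx=3,fy=3)
save('c1',np.hstack([a[:, :560],bb]))
E
```

```text
top px [261. 219.] n 457 ctr [0.593 0.1  ] LxW 89 40 ang 1.0 ztop 0.039
top px [288. 284.] n 489 ctr [0.435 0.027] LxW 89 40 ang 0.19 ztop 0.039
top px [338. 284.] n 488 ctr [ 0.437 -0.093] LxW 90 40 ang 0.66 ztop 0.039
pan rim [ 538.4 -429.4] r 116.9 574
pan base [ 537.4 -429.6] r 104.2 4713
handle ((0.33588772583007814, -0.4166822509765625), 150.2604217529297, 24.468185424804688, np.float64(-0.06107627064960486)) 0.04995916286235069
lid [ 629.1 -119.8] r 176.4 6982
lidknob [522.5 -71.8] r 123.3 186
lidknob z 1.1257260357737982 lid rim z [0.00478184 0.01022321 0.02127128 0.0321281 ]
cap [492.2 205.6] r 247.9 742
cap z 0.12500949589145538
bars [561.2 408.7] r 113.4 631
631 0.14510736256245194
knobbar [405.1 151.4] r 178.8 172
((0.38636886596679687, 0.15123764038085938), 357.5808410644531, 39.837554931640625, np.float64(-1.5643988656198484)) 1.1257260357737982
right edge line [0.8840501  0.46739224 0.5783261  0.25913283]
jar [ 0.407 -0.027] [0.753 0.134] 1.1257260357737982
oil [ 0.407 -0.027] [0.824 0.232] 1.1257260357737982
```

View pics/c1.png

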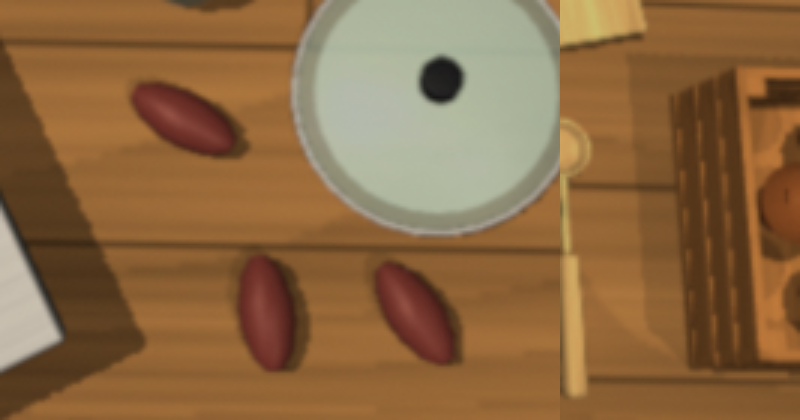

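The crop confirms exactly three sweet potatoes on the bench at (262,219), (289,284) and (338,284). The crate holds round onions. Next I'll redo the points that pixels with no depth reading spoiled.

Run:
```python
from h import *
D=np.load('top0.npz'); im,d=D['im'],D['d']; P=cloud('top',d); P[d==0]=np.nan
V,U=np.mgrid[:480,:640]; Z=P[...,2]
box=lambda a,b,c,e:(U>=a)&(U<=b)&(V>=c)&(V<=e)&(Z<.4)
def circ(mask,name):
    q=P[mask]; (c,r)=cv2.minEnclosingCircle((q[:,:2]*1000).astype(np.float32)); print(name,np.round(c,1),'r',round(r,1),len(q),'z',np.median(q[:,2]).round(3),q[:,2].max().round(3))
circ(box(294,396,155,262)&(Z>.004)&(Z<.045),'lid'); 
b=(im.max(2)<60)&box(330,362,190,225); circ(b,'lidknob')
print('lid vis', onz('top',[[347,207]],.066))
hsv=cv2.cvtColor(im,cv2.COLOR_RGB2HSV)
b=box(90,145,195,245)&(hsv[...,1]>120)&(hsv[...,0]>18)&(hsv[...,0]<35)&(hsv[...,2]>110)&(Z>.122); circ(b,'cap')
b=box(130,175,280,320)&(Z>.14); circ(b,'knobbar'); print(axis(P[b][:,:2]))
for nm,bx in(('jar',(240,280,140,185)),('oil',(195,240,100,155))):
    b=box(*bx)&(Z>.03); q=P[b]; print(nm,q[:,:2].min(0).round(3),q[:,:2].max(0).round(3),q[:,2].max())
    circ(box(*bx)&(Z>q[:,2].max()-.008),nm)
for nm,bx in(('purple',(390,440,320,355)),('green',(205,255,320,348))):
    q=P[box(*bx)&(Z>.012)]; print(nm,axis(q[:,:2]))
from scipy.spatial.transform import Rotation as R
print(R.from_quat(env.read_state()['ee_rot']).as_matrix().round(3))
# knob predicted from edge angle
a=np.arctan2(.46739,.88405); print('yaw',a, 'knob pred',np.array([.561,.409])-.2*np.array([np.cos(a),np.sin(a)]))
```

```text
lid [ 632.5 -110.8] r 180.1 7268 z 0.021 0.038
lidknob [ 620.3 -108.1] r 16.4 144 z 0.069 0.075
lid vis [[ 0.61803053 -0.10916135  0.066     ]]
cap [561.4 406. ] r 36.5 714 z 0.125 0.149
knobbar [385.2 315.4] r 22.9 163 z 0.15 0.156
((0.3852405090332031, 0.31536447143554686), 44.67365264892578, 15.373603820800781, np.float64(0.4651152587174545))
jar [0.689 0.069] [0.753 0.134] 0.09321289167406044
jar [722.4 101.5] r 29.0 295 z 0.087 0.093
oil [0.758 0.165] [0.824 0.232] 0.20501293800231968
oil [794.2 200.4] r 16.3 161 z 0.201 0.205
purple ((0.31436404418945313, -0.27679843139648436), 94.5121078491211, 45.47190475463867, np.float64(1.0510697208425457))
green ((0.31391616821289064, 0.1625651550292969), 92.8797607421875, 44.10908508300781, np.float64(1.5700106942733232))
[[-0.928  0.372 -0.001]
 [ 0.372  0.928 -0.002]
 [ 0.    -0.002 -1.   ]]
yaw 0.48633672615196216 knob pred [0.38418981 0.3155219 ]
```

>>> drive_tool(motion=[{"dx": 0.1, "dy": -0.2, "yaw": -0.1}, {"dx": 0.2, "dy": -0.4, "yaw": -0.2}, {"dx": 0.3, "dy": -0.6, "yaw": -0.3}, {"dx": 0.4, "dy": -0.8, "yaw": -0.4}, {"dx": 0.5, "dy": -1, "yaw": -0.5}, {"dx": 0.5, "dy": -1, "yaw": -0.6}, {"dx": 0.5, "dy": -1, "yaw": -0.6}, {"dx": 0.5, "dy": -1, "yaw": -0.6}], jaw=-0.2, squeeze=60)

```text
invalid input
```

>>> drive_tool(motion=[{"dx": 0.1, "dy": -0.2, "yaw": -0.1}, {"dx": 0.2, "dy": -0.4, "yaw": -0.2}, {"dx": 0.3, "dy": -0.6, "yaw": -0.3}, {"dx": 0.4, "dy": -0.8, "yaw": -0.4}, {"dx": 0.5, "dy": -1, "yaw": -0.5}, {"dx": 0.5, "dy": -1, "yaw": -0.6}, {"dx": 0.5, "dy": -1, "yaw": -0.6}, {"dx": 0.5, "dy": -1, "yaw": -0.6}])

```text
invalid input
```

>>> drive_tool(motion=[{"dx": 0.1, "dy": -0.2, "dz": 0, "yaw": -0.1}, {"dx": 0.2, "dy": -0.4, "dz": 0, "yaw": -0.2}, {"dx": 0.3, "dy": -0.6, "dz": 0, "yaw": -0.3}, {"dx": 0.4, "dy": -0.8, "dz": 0, "yaw": -0.4}, {"dx": 0.5, "dy": -1, "dz": 0, "yaw": -0.5}, {"dx": 0.5, "dy": -1, "dz": 0, "yaw": -0.6}, {"dx": 0.5, "dy": -1, "dz": 0, "yaw": -0.6}, {"dx": 0.5, "dy": -1, "dz": 0, "yaw": -0.6}], jaw=-0.2, squeeze=60)

```text
clock: 1.1
ee_pos: [0.2728, 0.4564, 0.2177]
ee_rot: [0.334, 0.943, -0.001, -0.0]
wrist_force: [-0.2, 0.0, -0.6]
width: 0.599
```

>>> drive_tool(motion=[{"dx": 0.07, "dy": -0.13, "dz": 0, "yaw": -0.1}, {"dx": 0.14, "dy": -0.26, "dz": 0, "yaw": -0.2}, {"dx": 0.2, "dy": -0.4, "dz": 0, "yaw": -0.3}, {"dx": 0.27, "dy": -0.53, "dz": 0, "yaw": -0.4}, {"dx": 0.34, "dy": -0.66, "dz": 0, "yaw": -0.5}, {"dx": 0.4, "dy": -0.8, "dz": 0, "yaw": -0.6}, {"dx": 0.45, "dy": -0.9, "dz": 0, "yaw": -0.6}, {"dx": 0.5, "dy": -1, "dz": 0, "yaw": -0.6}])

```text
clock: 2.1
ee_pos: [0.3232, 0.3558, 0.2177]
ee_rot: [0.471, 0.882, -0.001, -0.0]
wrist_force: [1.2, 1.0, -0.1]
width: 0.6
```

>>> drive_tool(motion=[{"dx": 0.07, "dy": -0.13, "dz": 0, "yaw": -0.1}, {"dx": 0.14, "dy": -0.26, "dz": 0, "yaw": -0.2}, {"dx": 0.2, "dy": -0.4, "dz": 0, "yaw": -0.3}, {"dx": 0.27, "dy": -0.53, "dz": 0, "yaw": -0.4}, {"dx": 0.34, "dy": -0.66, "dz": 0, "yaw": -0.5}, {"dx": 0.4, "dy": -0.8, "dz": 0, "yaw": -0.6}, {"dx": 0.45, "dy": -0.9, "dz": 0, "yaw": -0.6}, {"dx": 0.5, "dy": -1, "dz": 0, "yaw": -0.6}])

```text
clock: 3.1
ee_pos: [0.3735, 0.2551, 0.2177]
ee_rot: [0.597, 0.802, -0.001, -0.001]
wrist_force: [-0.0, -0.6, -0.1]
width: 0.603
```

>>> drive_tool(motion=[{"dx": 0.07, "dy": -0.13, "dz": 0, "yaw": -0.1}, {"dx": 0.14, "dy": -0.26, "dz": 0, "yaw": -0.2}, {"dx": 0.2, "dy": -0.4, "dz": 0, "yaw": -0.3}, {"dx": 0.27, "dy": -0.53, "dz": 0, "yaw": -0.4}, {"dx": 0.34, "dy": -0.66, "dz": 0, "yaw": -0.5}, {"dx": 0.4, "dy": -0.8, "dz": 0, "yaw": -0.6}, {"dx": 0.45, "dy": -0.9, "dz": 0, "yaw": -0.6}, {"dx": 0.5, "dy": -1, "dz": 0, "yaw": -0.6}])

```text
clock: 4.1
ee_pos: [0.4238, 0.1545, 0.2178]
ee_rot: [0.71, 0.704, -0.0, -0.001]
wrist_force: [0.3, 0.4, 0.1]
width: 0.603
```

>>> drive_tool(motion=[{"dx": 0, "dy": -0.13, "dz": 0, "yaw": -0.1}, {"dx": 0, "dy": -0.26, "dz": 0, "yaw": -0.2}, {"dx": 0, "dy": -0.4, "dz": 0, "yaw": -0.3}, {"dx": 0, "dy": -0.53, "dz": 0, "yaw": -0.4}, {"dx": 0, "dy": -0.66, "dz": 0, "yaw": -0.5}, {"dx": 0, "dy": -0.8, "dz": 0, "yaw": -0.6}, {"dx": 0, "dy": -0.9, "dz": 0, "yaw": -0.6}, {"dx": 0, "dy": -1, "dz": 0, "yaw": -0.6}])

```text
clock: 5.1
ee_pos: [0.4238, 0.0538, 0.2178]
ee_rot: [0.807, 0.59, -0.0, -0.001]
wrist_force: [-0.6, -0.6, 0.7]
width: 0.598
```

>>> drive_tool(motion=[{"dx": 0, "dy": -0.13, "dz": 0, "yaw": -0.1}, {"dx": 0, "dy": -0.26, "dz": 0, "yaw": -0.2}, {"dx": 0, "dy": -0.4, "dz": 0, "yaw": -0.3}, {"dx": 0, "dy": -0.53, "dz": 0, "yaw": -0.4}, {"dx": 0, "dy": -0.66, "dz": 0, "yaw": -0.5}, {"dx": 0, "dy": -0.8, "dz": 0, "yaw": -0.6}, {"dx": 0, "dy": -0.9, "dz": 0, "yaw": -0.6}, {"dx": 0, "dy": -1, "dz": 0, "yaw": -0.6}])

```text
clock: 6.1
ee_pos: [0.4238, -0.0469, 0.2177]
ee_rot: [0.886, 0.463, -0.0, -0.001]
wrist_force: [-0.3, -0.9, -0.2]
width: 0.601
```

>>> drive_tool(motion=[{"dx": 0, "dy": -0.13, "dz": 0, "yaw": -0.1}, {"dx": 0, "dy": -0.26, "dz": 0, "yaw": -0.2}, {"dx": 0, "dy": -0.4, "dz": 0, "yaw": -0.3}, {"dx": 0, "dy": -0.53, "dz": 0, "yaw": -0.4}, {"dx": 0, "dy": -0.66, "dz": 0, "yaw": -0.5}, {"dx": 0, "dy": -0.8, "dz": 0, "yaw": -0.6}, {"dx": 0, "dy": -0.9, "dz": 0, "yaw": -0.6}, {"dx": 0, "dy": -1, "dz": 0, "yaw": -0.6}])

```text
clock: 7.1
ee_pos: [0.4238, -0.1475, 0.2177]
ee_rot: [0.945, 0.326, 0.0, -0.001]
wrist_force: [-0.1, 0.3, -0.5]
width: 0.601
```

>>> drive_tool(motion=[{"dx": 0, "dy": -0.13, "dz": 0, "yaw": -0.1}, {"dx": 0, "dy": -0.26, "dz": 0, "yaw": -0.2}, {"dx": 0, "dy": -0.4, "dz": 0, "yaw": -0.3}, {"dx": 0, "dy": -0.53, "dz": 0, "yaw": -0.4}, {"dx": 0, "dy": -0.66, "dz": 0, "yaw": -0.5}, {"dx": 0, "dy": -0.8, "dz": 0, "yaw": -0.6}, {"dx": 0, "dy": -0.9, "dz": 0, "yaw": -0.6}, {"dx": 0, "dy": -1, "dz": 0, "yaw": -0.6}])

```text
clock: 8.1
ee_pos: [0.4238, -0.2482, 0.2177]
ee_rot: [0.983, 0.181, 0.0, -0.001]
wrist_force: [-0.0, 0.3, -0.1]
width: 0.597
```

>>> drive_tool(motion=[{"dx": -0.04, "dy": -0.13, "dz": 0, "yaw": -0.1}, {"dx": -0.08, "dy": -0.26, "dz": 0, "yaw": -0.2}, {"dx": -0.12, "dy": -0.4, "dz": 0, "yaw": -0.3}, {"dx": -0.16, "dy": -0.53, "dz": 0, "yaw": -0.4}, {"dx": -0.2, "dy": -0.66, "dz": 0, "yaw": -0.4}, {"dx": -0.24, "dy": -0.8, "dz": 0, "yaw": -0.4}, {"dx": -0.27, "dy": -0.9, "dz": 0, "yaw": -0.4}, {"dx": -0.3, "dy": -1, "dz": 0, "yaw": -0.4}])

```text
clock: 9.1
ee_pos: [0.3936, -0.3488, 0.2176]
ee_rot: [0.997, 0.082, 0.0, -0.001]
wrist_force: [0.6, 0.6, 0.2]
width: 0.602
```

>>> drive_tool(motion=[{"dx": -0.02, "dy": -0.14, "dz": 0, "yaw": -0.1}, {"dx": -0.04, "dy": -0.28, "dz": 0, "yaw": -0.2}, {"dx": -0.06, "dy": -0.42, "dz": 0, "yaw": -0.3}, {"dx": -0.06, "dy": -0.56, "dz": -0.2, "yaw": -0.4}, {"dx": -0.06, "dy": -0.7, "dz": -0.4, "yaw": -0.45}, {"dx": -0.06, "dy": -0.72, "dz": -0.6, "yaw": -0.45}, {"dx": -0.06, "dy": -0.72, "dz": -0.8, "yaw": -0.45}, {"dx": -0.06, "dy": -0.72, "dz": -1, "yaw": -0.45}])

```text
clock: 10.1
ee_pos: [0.3875, -0.4202, 0.1159]
ee_rot: [1.0, -0.03, 0.0, -0.001]
wrist_force: [0.3, 0.5, -0.1]
width: 0.6
```

Run:
```python
from h import *
s=env.read_state(); print(s['ee_pos'],s['ee_rot'],s['joint_pos'])
im,d=snapshot('side'); save('s1',cv2.resize(im[250:470,160:460],None,fx=2.6,fy=2.6))
```

```text
[ 0.38748158 -0.42017944  0.11593003] [ 9.99538792e-01 -3.03391511e-02  1.04568151e-04 -1.31460181e-03] [-0.91676829  0.1272275   1.68252097  0.00187667  1.33374952  0.71427327]
```

View pics/s1.png

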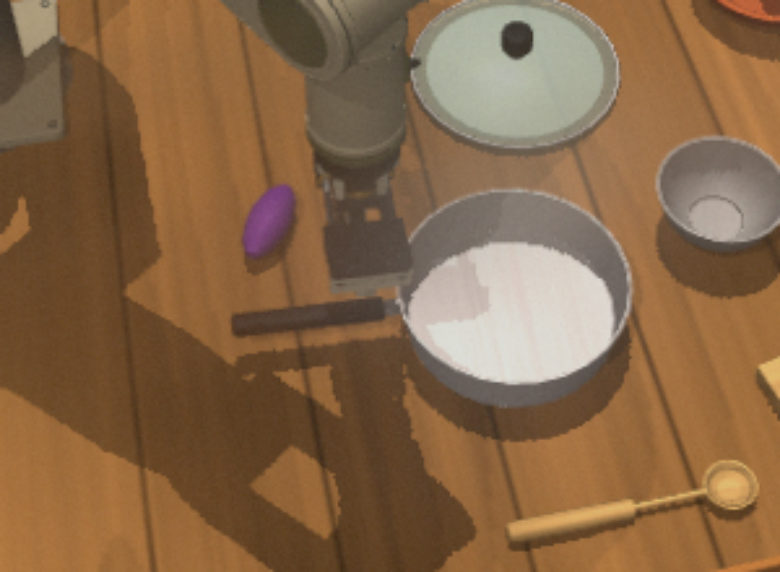

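The gripper is over the handle root at crop pixel (365,260) and is clear of the purple look-alike. I'll descend, grip at 60 N and lift slightly.

>>> drive_tool(motion=[{"dx": 0, "dy": 0, "dz": -0.2, "yaw": 0}, {"dx": 0, "dy": 0, "dz": -0.4, "yaw": 0}, {"dx": 0, "dy": 0, "dz": -0.6, "yaw": 0}, {"dx": 0, "dy": 0, "dz": -0.75, "yaw": 0}, {"dx": 0, "dy": 0, "dz": -0.85, "yaw": 0}, {"dx": 0, "dy": 0, "dz": -0.93, "yaw": 0}, {"dx": 0, "dy": 0, "dz": -0.93, "yaw": 0}, {"dx": 0, "dy": 0, "dz": -0.93, "yaw": 0}])

```text
clock: 11.15
ee_pos: [0.3868, -0.4193, 0.0205]
ee_rot: [1.0, -0.03, -0.001, -0.002]
wrist_force: [0.4, -0.6, -0.1]
width: 0.6
```

>>> drive_tool(motion=[{"dx": 0, "dy": 0, "dz": 0, "yaw": 0}, {"dx": 0, "dy": 0, "dz": 0, "yaw": 0}, {"dx": 0, "dy": 0, "dz": 0, "yaw": 0}, {"dx": 0, "dy": 0, "dz": 0, "yaw": 0}, {"dx": 0, "dy": 0, "dz": 0, "yaw": 0}, {"dx": 0, "dy": 0, "dz": 0, "yaw": 0}, {"dx": 0, "dy": 0, "dz": 0, "yaw": 0}, {"dx": 0, "dy": 0, "dz": 0, "yaw": 0}], jaw=1, squeeze=60)

```text
clock: 12.15
ee_pos: [0.3868, -0.4195, 0.0207]
ee_rot: [1.0, -0.03, -0.001, -0.002]
wrist_force: [-1.0, -1.9, 1.4]
width: 0.234
```

>>> drive_tool(motion=[{"dx": 0, "dy": 0, "dz": 0.05, "yaw": 0}, {"dx": 0, "dy": 0, "dz": 0.1, "yaw": 0}, {"dx": 0, "dy": 0, "dz": 0.15, "yaw": 0}, {"dx": 0, "dy": 0, "dz": 0.2, "yaw": 0}, {"dx": 0, "dy": 0, "dz": 0.25, "yaw": 0}, {"dx": 0, "dy": 0, "dz": 0.3, "yaw": 0}, {"dx": 0, "dy": 0, "dz": 0.35, "yaw": 0}, {"dx": 0, "dy": 0, "dz": 0.4, "yaw": 0}])

```text
clock: 13.15
ee_pos: [0.3868, -0.4195, 0.061]
ee_rot: [1.0, -0.03, -0.001, -0.002]
wrist_force: [-0.6, -0.3, -3.8]
width: 0.232
```

```bash
cat >> h.py <<'E'
def panrim(n='top',z0=.03,z1=.4,bx=None):
    im,d=snapshot(n); P=cloud(n,d); P[d==0]=np.nan; return im,d,P
E
python3 - <<'E'
from h import *
s=env.read_state(); print(s['ee_pos'],s['wrist_force'],s['ft_torque'],s['width'])
im,d,P=panrim(); V,U=np.mgrid[:480,:640]
b=(U>400)&(U<560)&(V>170)&(V<310)&(P[...,2]>.02)&(P[...,2]<.2); b&=np.hypot(P[...,0]-.538,P[...,1]+.43)<.13; q=P[b]
for k in range(8):
    a=np.arctan2(q[:,1]+.43,q[:,0]-.538); m=abs(a-(-np.pi+k*np.pi/4+.4))<.2; print(k,np.percentile(q[m,2],97).round(3) if m.any() else None)
im,d=snapshot('side'); save('s2',im[230:480,150:470])
E
```

```text
[ 0.38678647 -0.41949173  0.06101299] [-0.60192111 -0.32562142 -3.77130182] [ 0.06473903  0.60973395 -0.0449272 ] 0.23184480284023828
0 0.1
1 0.098
2 0.096
3 0.096
4 0.095
5 0.098
6 0.099
7 0.17
```

View pics/s2.png

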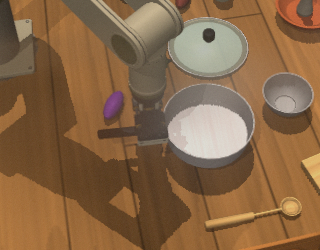

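The pan is held level: the rim heights span about 5 mm. I'll carry it to the burner while turning the handle to about 250°, clear of the knob.

>>> drive_tool(motion=[{"dx": 0, "dy": 0, "dz": 0.1, "yaw": 0}, {"dx": 0, "dy": 0, "dz": 0.22, "yaw": 0}, {"dx": 0, "dy": 0.05, "dz": 0.36, "yaw": 0.02}, {"dx": 0.02, "dy": 0.12, "dz": 0.5, "yaw": 0.05}, {"dx": 0.04, "dy": 0.2, "dz": 0.64, "yaw": 0.08}, {"dx": 0.06, "dy": 0.28, "dz": 0.78, "yaw": 0.12}, {"dx": 0.08, "dy": 0.38, "dz": 0.9, "yaw": 0.16}, {"dx": 0.1, "dy": 0.48, "dz": 1, "yaw": 0.2}])

```text
clock: 14.25
ee_pos: [0.3974, -0.3712, 0.1624]
ee_rot: [1.0, 0.02, -0.0, -0.002]
wrist_force: [-0.2, -0.6, -4.0]
width: 0.232
```

>>> drive_tool(motion=[{"dx": 0.02, "dy": 0.11, "dz": 0.1, "yaw": 0.04}, {"dx": 0.04, "dy": 0.23, "dz": 0.2, "yaw": 0.08}, {"dx": 0.06, "dy": 0.34, "dz": 0.3, "yaw": 0.13}, {"dx": 0.08, "dy": 0.45, "dz": 0.35, "yaw": 0.17}, {"dx": 0.1, "dy": 0.57, "dz": 0.4, "yaw": 0.21}, {"dx": 0.12, "dy": 0.68, "dz": 0.4, "yaw": 0.25}, {"dx": 0.14, "dy": 0.8, "dz": 0.4, "yaw": 0.3}, {"dx": 0.16, "dy": 0.91, "dz": 0.4, "yaw": 0.34}])

```text
clock: 15.25
ee_pos: [0.4133, -0.2793, 0.202]
ee_rot: [0.994, 0.106, -0.001, -0.002]
wrist_force: [-0.6, 0.1, -3.4]
width: 0.228
```

>>> drive_tool(motion=[{"dx": 0.02, "dy": 0.11, "dz": 0, "yaw": 0.04}, {"dx": 0.04, "dy": 0.23, "dz": 0, "yaw": 0.08}, {"dx": 0.06, "dy": 0.34, "dz": 0, "yaw": 0.13}, {"dx": 0.08, "dy": 0.45, "dz": 0, "yaw": 0.17}, {"dx": 0.1, "dy": 0.57, "dz": 0, "yaw": 0.21}, {"dx": 0.12, "dy": 0.68, "dz": 0, "yaw": 0.25}, {"dx": 0.14, "dy": 0.8, "dz": 0, "yaw": 0.3}, {"dx": 0.16, "dy": 0.91, "dz": 0, "yaw": 0.34}])

```text
clock: 16.25
ee_pos: [0.4295, -0.1875, 0.2021]
ee_rot: [0.982, 0.191, -0.001, -0.002]
wrist_force: [0.4, -0.0, -3.7]
width: 0.232
```

>>> drive_tool(motion=[{"dx": 0.02, "dy": 0.11, "dz": 0, "yaw": 0.04}, {"dx": 0.04, "dy": 0.23, "dz": 0, "yaw": 0.08}, {"dx": 0.06, "dy": 0.34, "dz": 0, "yaw": 0.13}, {"dx": 0.08, "dy": 0.45, "dz": 0, "yaw": 0.17}, {"dx": 0.1, "dy": 0.57, "dz": 0, "yaw": 0.21}, {"dx": 0.12, "dy": 0.68, "dz": 0, "yaw": 0.25}, {"dx": 0.14, "dy": 0.8, "dz": 0, "yaw": 0.3}, {"dx": 0.16, "dy": 0.91, "dz": 0, "yaw": 0.34}])

```text
clock: 17.25
ee_pos: [0.4456, -0.0957, 0.202]
ee_rot: [0.962, 0.274, -0.001, -0.002]
wrist_force: [0.5, -0.4, -3.6]
width: 0.231
```

>>> drive_tool(motion=[{"dx": 0.02, "dy": 0.11, "dz": 0, "yaw": 0.04}, {"dx": 0.04, "dy": 0.23, "dz": 0, "yaw": 0.08}, {"dx": 0.06, "dy": 0.34, "dz": 0, "yaw": 0.13}, {"dx": 0.08, "dy": 0.45, "dz": 0, "yaw": 0.17}, {"dx": 0.1, "dy": 0.57, "dz": 0, "yaw": 0.21}, {"dx": 0.12, "dy": 0.68, "dz": 0, "yaw": 0.25}, {"dx": 0.14, "dy": 0.8, "dz": 0, "yaw": 0.3}, {"dx": 0.16, "dy": 0.91, "dz": 0, "yaw": 0.34}])

```text
clock: 18.25
ee_pos: [0.4617, -0.0039, 0.202]
ee_rot: [0.935, 0.356, -0.001, -0.002]
wrist_force: [0.2, 0.1, -3.7]
width: 0.229
```

>>> drive_tool(motion=[{"dx": 0.02, "dy": 0.11, "dz": 0, "yaw": 0.04}, {"dx": 0.04, "dy": 0.23, "dz": 0, "yaw": 0.08}, {"dx": 0.06, "dy": 0.34, "dz": 0, "yaw": 0.13}, {"dx": 0.08, "dy": 0.45, "dz": 0, "yaw": 0.17}, {"dx": 0.1, "dy": 0.57, "dz": 0, "yaw": 0.21}, {"dx": 0.12, "dy": 0.68, "dz": 0, "yaw": 0.25}, {"dx": 0.14, "dy": 0.8, "dz": 0, "yaw": 0.3}, {"dx": 0.16, "dy": 0.91, "dz": 0, "yaw": 0.34}])

```text
clock: 19.25
ee_pos: [0.4779, 0.0879, 0.202]
ee_rot: [0.901, 0.434, -0.001, -0.002]
wrist_force: [-0.4, 0.7, -3.1]
width: 0.232
```

Run:
```python
from h import *
s=env.read_state(); print(s['ee_pos'],s['ee_rot'],s['wrist_force'],s['ft_torque'],s['width'],s['joint_pos'])
im,d=snapshot('top'); save('t3',im)
```

```text
[0.47786427 0.0879288  0.20202022] [ 0.90075897  0.43431503 -0.00121378 -0.0015024 ] [-0.39545159  0.71187801 -3.13697321] [-0.44352575  0.39897758 -0.01878279] 0.2315095861501057 [ 0.07490652 -0.17142844  1.81616944  0.00191371  1.50021003  0.74700746]
```

View pics/t3.png

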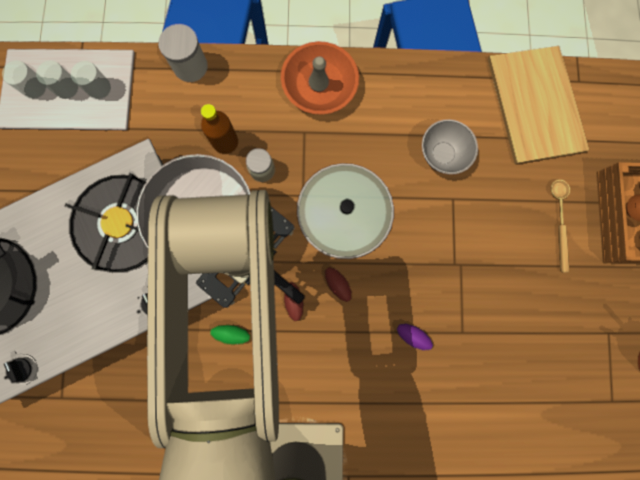

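The pan is mid-carry at (195,205) with the bystanders untouched. I'll go the last part to above the burner.

>>> drive_tool(motion=[{"dx": 0.02, "dy": 0.11, "dz": 0, "yaw": 0.04}, {"dx": 0.04, "dy": 0.22, "dz": 0, "yaw": 0.08}, {"dx": 0.06, "dy": 0.33, "dz": 0, "yaw": 0.12}, {"dx": 0.08, "dy": 0.44, "dz": 0, "yaw": 0.16}, {"dx": 0.1, "dy": 0.55, "dz": 0, "yaw": 0.2}, {"dx": 0.12, "dy": 0.66, "dz": 0, "yaw": 0.24}, {"dx": 0.14, "dy": 0.77, "dz": 0, "yaw": 0.28}, {"dx": 0.16, "dy": 0.88, "dz": 0, "yaw": 0.33}])

```text
clock: 20.3
ee_pos: [0.4941, 0.1778, 0.202]
ee_rot: [0.861, 0.508, -0.001, -0.002]
wrist_force: [0.5, 0.3, -3.7]
width: 0.232
```

>>> drive_tool(motion=[{"dx": 0.02, "dy": 0.12, "dz": 0, "yaw": 0.05}, {"dx": 0.04, "dy": 0.25, "dz": 0, "yaw": 0.1}, {"dx": 0.06, "dy": 0.38, "dz": 0, "yaw": 0.15}, {"dx": 0.09, "dy": 0.52, "dz": 0, "yaw": 0.2}, {"dx": 0.11, "dy": 0.65, "dz": 0, "yaw": 0.25}, {"dx": 0.13, "dy": 0.76, "dz": 0, "yaw": 0.29}, {"dx": 0.15, "dy": 0.84, "dz": 0, "yaw": 0.33}, {"dx": 0.155, "dy": 0.88, "dz": 0, "yaw": 0.33}])

```text
clock: 21.3
ee_pos: [0.5096, 0.2662, 0.2019]
ee_rot: [0.816, 0.578, -0.001, -0.002]
wrist_force: [-0.3, -0.8, -3.2]
width: 0.229
```

```bash
cat >> h.py <<'E'
def rimfit(n,c0,zr,r=.116,tol=.012,rt=.012):
    "circle fit of points near height zr and radius r about c0"
    im,d,P=panrim(n); q=P[(abs(P[...,2]-zr)<tol)]; q=q[abs(np.hypot(q[:,0]-c0[0],q[:,1]-c0[1])-r)<rt]
    from scipy.optimize import least_squares
    f=lambda p:np.hypot(q[:,0]-p[0],q[:,1]-p[1])-p[2]
    s=least_squares(f,[*c0,r],loss='soft_l1',f_scale=.002)
    A=np.c_[q[:,0]-s.x[0],q[:,1]-s.x[1],np.ones(len(q))]; pl=np.linalg.lstsq(A,q[:,2],rcond=None)[0]
    a=np.degrees(np.arctan2(q[:,1]-s.x[1],q[:,0]-s.x[0])); h=np.histogram(a,12,(-180,180))[0]
    print(n,'circle',s.x.round(4),'n',len(q),'slope',pl.round(3),'cover',h); return im,d,P
E
python3 - <<'E'
from h import *
s=env.read_state(); print(s['ee_pos'],s['ee_rot'],s['wrist_force'],s['width'])
zr=s['ee_pos'][2]-.0207+.060
for n in('top','side'): rimfit(n,(.561,.407),zr)
E
```

```text
[0.50964504 0.26620133 0.20191403] [ 0.81618747  0.57778303 -0.00136773 -0.00170893] [-0.26265416 -0.76513877 -3.20813211] 0.22914097694102478
top circle [0.5582 0.4079 0.1129] n 151 slope [-0.011 -0.032  0.235] cover [35  0  0 10 49 11  0  0  0  0  0 46]
side circle [0.5586 0.4057 0.1128] n 166 slope [-0.    -0.009  0.233] cover [ 5 12 33 33 20 10 14 16  5  1 17  0]
```

>>> drive_tool(motion=[{"dx": 0.025, "dy": 0, "dz": -0.06, "yaw": 0}, {"dx": 0.025, "dy": 0, "dz": -0.12, "yaw": 0}, {"dx": 0.025, "dy": 0, "dz": -0.18, "yaw": 0}, {"dx": 0.025, "dy": 0, "dz": -0.24, "yaw": 0}, {"dx": 0.025, "dy": 0, "dz": -0.28, "yaw": 0}, {"dx": 0.025, "dy": 0, "dz": -0.31, "yaw": 0}, {"dx": 0.025, "dy": 0, "dz": -0.34, "yaw": 0}, {"dx": 0.025, "dy": 0, "dz": -0.36, "yaw": 0}])

```text
clock: 22.4
ee_pos: [0.5124, 0.2661, 0.1664]
ee_rot: [0.816, 0.578, -0.001, -0.002]
wrist_force: [-0.5, -2.3, 0.2]
width: 0.232
```

>>> drive_tool(motion=[{"dx": 0, "dy": 0, "dz": -0.01, "yaw": 0}, {"dx": 0, "dy": 0, "dz": -0.01, "yaw": 0}, {"dx": 0, "dy": 0, "dz": -0.01, "yaw": 0}, {"dx": 0, "dy": 0, "dz": -0.01, "yaw": 0}, {"dx": 0, "dy": 0, "dz": -0.01, "yaw": 0}, {"dx": 0, "dy": 0, "dz": -0.01, "yaw": 0}, {"dx": 0, "dy": 0, "dz": -0.01, "yaw": 0}, {"dx": 0, "dy": 0, "dz": -0.01, "yaw": 0}])

```text
clock: 23.4
ee_pos: [0.5127, 0.2663, 0.1657]
ee_rot: [0.816, 0.578, -0.0, -0.002]
wrist_force: [-0.7, -0.5, 4.5]
width: 0.229
```

>>> drive_tool(motion=[{"dx": 0, "dy": 0, "dz": 0, "yaw": 0}, {"dx": 0, "dy": 0, "dz": 0, "yaw": 0}, {"dx": 0, "dy": 0, "dz": 0, "yaw": 0}, {"dx": 0, "dy": 0, "dz": 0, "yaw": 0}, {"dx": 0, "dy": 0, "dz": 0.2, "yaw": 0}, {"dx": 0, "dy": 0, "dz": 0.5, "yaw": 0}, {"dx": 0, "dy": 0, "dz": 0.8, "yaw": 0}, {"dx": 0, "dy": 0, "dz": 1, "yaw": 0}], jaw=0)

```text
clock: 24.4
ee_pos: [0.5134, 0.2666, 0.2691]
ee_rot: [0.816, 0.578, 0.001, -0.001]
wrist_force: [-0.5, -0.1, 0.3]
width: 0.499
```

Run:
```python
from h import *
for n in('top','side'): im,d,P=rimfit(n,(.561,.407),.205); ubis(n,im,d); save('p4'+n,im)
```

```text
top circle [0.5602 0.4061 0.1135] n 325 slope [0.016 0.018 0.201] cover [  0   0  16   9   0  76   0   0   0  39 125  60]
top px [261. 219.] n 453 ctr [0.593 0.1  ] LxW 89 39 ang 1.13 ztop 0.039
top px [338. 284.] n 475 ctr [ 0.437 -0.092] LxW 90 39 ang 0.66 ztop 0.039
top px [293. 301.] n 477 ctr [0.395 0.014] LxW 88 39 ang 0.23 ztop 0.04
side circle [0.5612 0.4059 0.1125] n 369 slope [-0.002  0.002  0.2  ] cover [22 44 60 54 26 18 34 28 13 21 26 23]
```

The pan stands level at (0.561, 0.406). One potato has been knocked to (0.395, 0.014). Next I refine the potato poses.

```bash
cat > u.py <<'E'
from h import *
def pca(n,im,zc=.019):
    H=cv2.cvtColor(im,cv2.COLOR_RGB2HSV).astype(int); R,G,B=[im[...,i].astype(int) for i in range(3)]
    m=((R>1.7*G)&(abs(G-B)<30)&(R>45)&(H[...,1]>100)&((H[...,0]<7)|(H[...,0]>170))).astype(np.uint8)
    N,L,st,ce=cv2.connectedComponentsWithStats(m)
    for i in range(1,N):
        if 150<st[i,4]<900:
            xy=onz(n,np.argwhere(L==i)[:,::-1],zc)[:,:2]; c=xy.mean(0); w,v=np.linalg.eigh(np.cov((xy-c).T)); a=np.arctan2(v[1,1],v[0,1])
            print(n,ce[i].round(),st[i,4],c.round(4),'sd',(np.sqrt(w)*1000).round(1),'deg',round(np.degrees(a)%180,1))
if __name__=='__main__':
    for n in('top','side'): pca(n,snapshot(n)[0])
E
python3 u.py
```

```text
top [261. 219.] 467 [0.5925 0.0992] sd [10.  22.7] deg 61.7
top [338. 284.] 489 [ 0.4374 -0.0926] sd [10.  22.9] deg 36.0
top [293. 301.] 493 [0.3943 0.0141] sd [10.  22.4] deg 10.4
```

>>> drive_tool(motion=[{"dx": 0.05, "dy": -0.1, "dz": 0, "yaw": -0.06}, {"dx": 0.1, "dy": -0.21, "dz": 0, "yaw": -0.12}, {"dx": 0.15, "dy": -0.32, "dz": 0, "yaw": -0.18}, {"dx": 0.2, "dy": -0.43, "dz": 0, "yaw": -0.24}, {"dx": 0.25, "dy": -0.54, "dz": 0, "yaw": -0.3}, {"dx": 0.3, "dy": -0.65, "dz": 0, "yaw": -0.36}, {"dx": 0.35, "dy": -0.76, "dz": 0, "yaw": -0.42}, {"dx": 0.4, "dy": -0.88, "dz": 0, "yaw": -0.45}], jaw=-0.5)

```text
clock: 25.6
ee_pos: [0.5531, 0.1775, 0.2657]
ee_rot: [0.876, 0.482, -0.0, -0.002]
wrist_force: [0.3, -0.2, -0.4]
width: 0.751
```

>>> drive_tool(motion=[{"dx": 0.06, "dy": -0.12, "dz": 0, "yaw": -0.06}, {"dx": 0.12, "dy": -0.24, "dz": -0.05, "yaw": -0.12}, {"dx": 0.18, "dy": -0.4, "dz": -0.15, "yaw": -0.2}, {"dx": 0.24, "dy": -0.55, "dz": -0.3, "yaw": -0.28}, {"dx": 0.3, "dy": -0.7, "dz": -0.45, "yaw": -0.36}, {"dx": 0.37, "dy": -0.82, "dz": -0.6, "yaw": -0.36}, {"dx": 0.37, "dy": -0.82, "dz": -0.8, "yaw": -0.36}, {"dx": 0.37, "dy": -0.82, "dz": -1, "yaw": -0.36}])

```text
clock: 26.6
ee_pos: [0.5898, 0.0958, 0.164]
ee_rot: [0.916, 0.401, -0.0, -0.002]
wrist_force: [-0.6, -0.2, 0.3]
width: 0.752
```

>>> drive_tool(motion=[{"dx": 0, "dy": 0, "dz": -0.2, "yaw": 0}, {"dx": 0, "dy": 0, "dz": -0.4, "yaw": 0}, {"dx": 0, "dy": 0, "dz": -0.55, "yaw": 0}, {"dx": 0, "dy": 0, "dz": -0.65, "yaw": 0}, {"dx": 0, "dy": 0, "dz": -0.75, "yaw": 0}, {"dx": 0, "dy": 0, "dz": -0.8, "yaw": 0}, {"dx": 0, "dy": 0, "dz": -0.8, "yaw": 0}, {"dx": 0, "dy": 0, "dz": -0.8, "yaw": 0}])

```text
clock: 27.6
ee_pos: [0.5902, 0.0958, 0.0846]
ee_rot: [0.916, 0.401, 0.0, -0.002]
wrist_force: [0.8, 0.1, -0.3]
width: 0.746
```

Run:
```python
from h import *
s=env.read_state(); print(s['ee_pos'],s['ee_rot'])
im,d=snapshot('side'); save('s5',cv2.resize(im[130:330,220:440],None,fx=3,fy=3))
```

```text
[0.59023607 0.0957734  0.08462473] [ 9.16031965e-01  4.01101844e-01  2.44348286e-04 -1.64043721e-03]
```

View pics/s5.png

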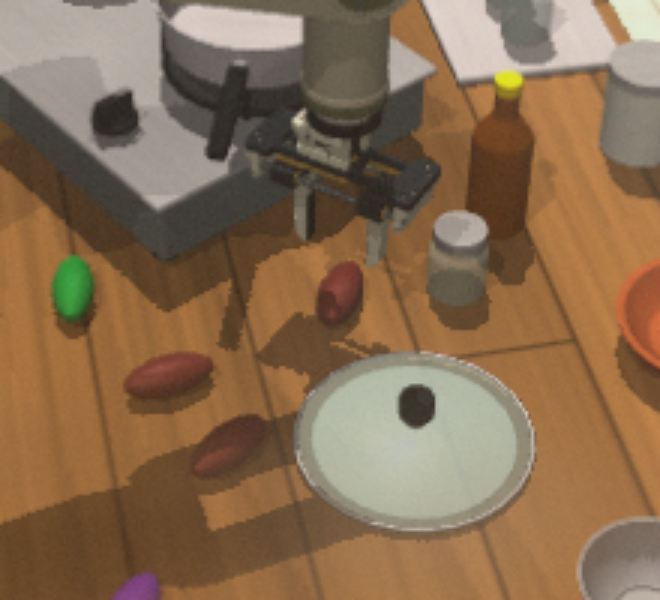

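The crop shows the fingers straddling the potato at (340,290), with the jar to the right clear of the body by about 2 cm by calculation. I'll descend and grip.

>>> drive_tool(motion=[{"dx": 0, "dy": 0, "dz": -0.12, "yaw": 0}, {"dx": 0, "dy": 0, "dz": -0.24, "yaw": 0}, {"dx": 0, "dy": 0, "dz": -0.36, "yaw": 0}, {"dx": 0, "dy": 0, "dz": -0.48, "yaw": 0}, {"dx": 0, "dy": 0, "dz": -0.6, "yaw": 0}, {"dx": 0, "dy": 0, "dz": -0.68, "yaw": 0}, {"dx": 0, "dy": 0, "dz": -0.74, "yaw": 0}, {"dx": 0, "dy": 0, "dz": -0.76, "yaw": 0}])

```text
clock: 28.65
ee_pos: [0.5902, 0.0958, 0.0083]
ee_rot: [0.916, 0.401, 0.0, -0.002]
wrist_force: [-0.3, -0.6, 0.3]
width: 0.752
```

>>> drive_tool(motion=[{"dx": 0, "dy": 0, "dz": 0, "yaw": 0}, {"dx": 0, "dy": 0, "dz": 0, "yaw": 0}, {"dx": 0, "dy": 0, "dz": 0, "yaw": 0}, {"dx": 0, "dy": 0, "dz": 0, "yaw": 0}, {"dx": 0, "dy": 0, "dz": 0, "yaw": 0}, {"dx": 0, "dy": 0, "dz": 0.1, "yaw": 0}, {"dx": 0, "dy": 0, "dz": 0.25, "yaw": 0}, {"dx": 0, "dy": 0, "dz": 0.4, "yaw": 0}], jaw=1, squeeze=25)

```text
clock: 29.65
ee_pos: [0.5904, 0.0958, 0.0497]
ee_rot: [0.916, 0.401, 0.0, -0.002]
wrist_force: [-0.1, -0.2, -0.7]
width: 0.534
```

>>> drive_tool(motion=[{"dx": 0, "dy": 0, "dz": 0.12, "yaw": 0}, {"dx": 0, "dy": 0, "dz": 0.25, "yaw": 0}, {"dx": 0, "dy": 0.03, "dz": 0.38, "yaw": 0}, {"dx": 0, "dy": 0.08, "dz": 0.5, "yaw": 0}, {"dx": 0, "dy": 0.13, "dz": 0.63, "yaw": 0}, {"dx": 0, "dy": 0.18, "dz": 0.76, "yaw": 0}, {"dx": 0, "dy": 0.24, "dz": 0.88, "yaw": 0}, {"dx": 0, "dy": 0.3, "dz": 1, "yaw": 0}])

```text
clock: 30.65
ee_pos: [0.5904, 0.1263, 0.1505]
ee_rot: [0.916, 0.401, 0.0, -0.002]
wrist_force: [-0.4, -0.4, -1.3]
width: 0.536
```

>>> drive_tool(motion=[{"dx": -0.02, "dy": 0.12, "dz": 0.16, "yaw": 0}, {"dx": -0.04, "dy": 0.24, "dz": 0.32, "yaw": 0}, {"dx": -0.06, "dy": 0.36, "dz": 0.48, "yaw": 0}, {"dx": -0.08, "dy": 0.48, "dz": 0.64, "yaw": 0}, {"dx": -0.1, "dy": 0.6, "dz": 0.8, "yaw": 0}, {"dx": -0.13, "dy": 0.72, "dz": 0.85, "yaw": 0}, {"dx": -0.16, "dy": 0.84, "dz": 0.85, "yaw": 0}, {"dx": -0.2, "dy": 0.95, "dz": 0.85, "yaw": 0}])

```text
clock: 31.65
ee_pos: [0.5697, 0.222, 0.2345]
ee_rot: [0.916, 0.401, -0.0, -0.002]
wrist_force: [0.2, 0.2, -0.6]
width: 0.535
```

>>> drive_tool(motion=[{"dx": -0.02, "dy": 0.12, "dz": 0, "yaw": 0}, {"dx": -0.04, "dy": 0.24, "dz": 0, "yaw": 0}, {"dx": -0.06, "dy": 0.36, "dz": 0, "yaw": 0}, {"dx": -0.08, "dy": 0.48, "dz": 0, "yaw": 0}, {"dx": -0.1, "dy": 0.6, "dz": 0, "yaw": 0}, {"dx": -0.13, "dy": 0.72, "dz": 0, "yaw": 0}, {"dx": -0.16, "dy": 0.84, "dz": 0, "yaw": 0}, {"dx": -0.2, "dy": 0.95, "dz": 0, "yaw": 0}])

```text
clock: 32.65
ee_pos: [0.5495, 0.3178, 0.2345]
ee_rot: [0.916, 0.401, -0.0, -0.002]
wrist_force: [-0.4, -0.6, -2.1]
width: 0.537
```

>>> drive_tool(motion=[{"dx": -0.03, "dy": 0.12, "dz": 0, "yaw": 0}, {"dx": -0.06, "dy": 0.24, "dz": 0, "yaw": 0}, {"dx": -0.09, "dy": 0.36, "dz": 0, "yaw": 0}, {"dx": -0.12, "dy": 0.48, "dz": 0, "yaw": 0}, {"dx": -0.15, "dy": 0.6, "dz": 0, "yaw": 0}, {"dx": -0.18, "dy": 0.72, "dz": 0, "yaw": 0}, {"dx": -0.2, "dy": 0.84, "dz": 0, "yaw": 0}, {"dx": -0.22, "dy": 0.96, "dz": 0, "yaw": 0}])

```text
clock: 33.65
ee_pos: [0.5273, 0.4146, 0.2345]
ee_rot: [0.916, 0.401, -0.0, -0.002]
wrist_force: [-0.3, -0.2, -0.3]
width: 0.538
```

>>> drive_tool(motion=[{"dx": 0, "dy": 0.1, "dz": 0, "yaw": 0}, {"dx": 0, "dy": 0.22, "dz": 0, "yaw": 0}, {"dx": 0, "dy": 0.22, "dz": -0.15, "yaw": 0}, {"dx": 0, "dy": 0.22, "dz": -0.3, "yaw": 0}, {"dx": 0, "dy": 0.22, "dz": -0.45, "yaw": 0}, {"dx": 0, "dy": 0.22, "dz": -0.58, "yaw": 0}, {"dx": 0, "dy": 0.22, "dz": -0.68, "yaw": 0}, {"dx": 0, "dy": 0.22, "dz": -0.71, "yaw": 0}])

```text
clock: 34.65
ee_pos: [0.527, 0.4362, 0.1625]
ee_rot: [0.916, 0.401, -0.001, -0.002]
wrist_force: [-0.0, 0.0, -0.8]
width: 0.54
```

>>> drive_tool(motion=[{"dx": 0, "dy": 0, "dz": 0, "yaw": 0}, {"dx": 0, "dy": 0, "dz": 0, "yaw": 0}, {"dx": 0, "dy": 0, "dz": 0, "yaw": 0}, {"dx": 0, "dy": 0, "dz": 0.15, "yaw": 0}, {"dx": 0, "dy": 0, "dz": 0.35, "yaw": 0}, {"dx": 0, "dy": 0, "dz": 0.55, "yaw": 0}, {"dx": 0, "dy": 0, "dz": 0.75, "yaw": 0}, {"dx": 0, "dy": 0, "dz": 0.8, "yaw": 0}], jaw=-0.28)

```text
clock: 35.65
ee_pos: [0.528, 0.4369, 0.2457]
ee_rot: [0.916, 0.401, 0.001, -0.002]
wrist_force: [0.2, 0.3, -0.7]
width: 0.639
```

Run:
```python
from h import *
from u import pca
for n in('top','side'):
    im,d,P=rimfit(n,(.561,.406),.205); pca(n,im); save('p6'+n,im)
    pca(n,im,.168)
```

```text
top circle [0.5612 0.4075 0.1131] n 836 slope [-0.004 -0.01   0.202] cover [ 52  70  98  64  50  86 131  36  43  19 107  80]
top [ 91. 234.] 639 [0.5469 0.5133] sd [11.8 26.4] deg 62.5
top [338. 284.] 499 [ 0.4371 -0.0927] sd [10.2 22.8] deg 35.2
top [293. 301.] 505 [0.3947 0.0144] sd [10.  22.9] deg 11.0
top [ 91. 234.] 639 [0.5281 0.4405] sd [10.2 22.8] deg 62.5
top [338. 284.] 499 [ 0.4331 -0.0839] sd [ 8.8 19.7] deg 35.2
top [293. 301.] 505 [0.3964 0.0087] sd [ 8.7 19.8] deg 11.0
side circle [0.5613 0.4062 0.1125] n 469 slope [-0.001  0.002  0.2  ] cover [26 41 59 54 30 21 31 54 39 53 40 21]
```

>>> drive_tool(motion=[{"dx": -0.04, "dy": -0.12, "dz": 0, "yaw": -0.04}, {"dx": -0.08, "dy": -0.24, "dz": 0, "yaw": -0.08}, {"dx": -0.12, "dy": -0.36, "dz": 0, "yaw": -0.12}, {"dx": -0.16, "dy": -0.49, "dz": 0, "yaw": -0.16}, {"dx": -0.2, "dy": -0.62, "dz": 0, "yaw": -0.2}, {"dx": -0.24, "dy": -0.75, "dz": 0, "yaw": -0.24}, {"dx": -0.28, "dy": -0.87, "dz": 0, "yaw": -0.28}, {"dx": -0.32, "dy": -1, "dz": 0, "yaw": -0.32}], jaw=-0.5)

```text
clock: 36.75
ee_pos: [0.4951, 0.3357, 0.2436]
ee_rot: [0.945, 0.326, 0.0, -0.002]
wrist_force: [-0.2, 0.3, 0.3]
width: 0.747
```

>>> drive_tool(motion=[{"dx": -0.04, "dy": -0.12, "dz": 0, "yaw": -0.04}, {"dx": -0.08, "dy": -0.24, "dz": 0, "yaw": -0.08}, {"dx": -0.12, "dy": -0.36, "dz": 0, "yaw": -0.12}, {"dx": -0.16, "dy": -0.49, "dz": 0, "yaw": -0.16}, {"dx": -0.2, "dy": -0.62, "dz": 0, "yaw": -0.2}, {"dx": -0.24, "dy": -0.75, "dz": 0, "yaw": -0.24}, {"dx": -0.28, "dy": -0.87, "dz": 0, "yaw": -0.28}, {"dx": -0.32, "dy": -1, "dz": 0, "yaw": -0.32}])

```text
clock: 37.75
ee_pos: [0.4628, 0.2349, 0.2436]
ee_rot: [0.969, 0.249, 0.0, -0.002]
wrist_force: [-0.3, -0.5, -0.7]
width: 0.747
```

>>> drive_tool(motion=[{"dx": -0.04, "dy": -0.12, "dz": 0, "yaw": -0.04}, {"dx": -0.08, "dy": -0.24, "dz": 0, "yaw": -0.08}, {"dx": -0.12, "dy": -0.36, "dz": 0, "yaw": -0.12}, {"dx": -0.16, "dy": -0.49, "dz": 0, "yaw": -0.16}, {"dx": -0.2, "dy": -0.62, "dz": 0, "yaw": -0.2}, {"dx": -0.24, "dy": -0.75, "dz": 0, "yaw": -0.24}, {"dx": -0.28, "dy": -0.87, "dz": 0, "yaw": -0.28}, {"dx": -0.32, "dy": -1, "dz": 0, "yaw": -0.32}])

```text
clock: 38.75
ee_pos: [0.4306, 0.1341, 0.2436]
ee_rot: [0.985, 0.17, 0.0, -0.002]
wrist_force: [-0.5, 0.6, 0.4]
width: 0.748
```

>>> drive_tool(motion=[{"dx": -0.04, "dy": -0.12, "dz": 0, "yaw": -0.04}, {"dx": -0.08, "dy": -0.24, "dz": 0, "yaw": -0.08}, {"dx": -0.12, "dy": -0.36, "dz": -0.1, "yaw": -0.12}, {"dx": -0.16, "dy": -0.49, "dz": -0.2, "yaw": -0.16}, {"dx": -0.2, "dy": -0.62, "dz": -0.32, "yaw": -0.2}, {"dx": -0.24, "dy": -0.75, "dz": -0.45, "yaw": -0.24}, {"dx": -0.28, "dy": -0.87, "dz": -0.6, "yaw": -0.28}, {"dx": -0.32, "dy": -1, "dz": -0.75, "yaw": -0.31}])

```text
clock: 39.75
ee_pos: [0.3981, 0.0333, 0.1674]
ee_rot: [0.996, 0.093, 0.0, -0.002]
wrist_force: [0.2, -0.8, -0.8]
width: 0.751
```

Run:
```python
from h import *
from u import pca
print(env.read_state()['ee_pos'])
for n in('top','side'):
    im,d=snapshot(n); pca(n,im); pca(n,im,.168); save('p7'+n,im)
```

```text
[0.39814841 0.03327062 0.16741096]
top [ 91. 234.] 643 [0.5461 0.5122] sd [11.8 26.5] deg 62.7
top [338. 284.] 509 [ 0.4374 -0.0921] sd [10.4 22.8] deg 36.2
top [ 91. 234.] 643 [0.5274 0.4396] sd [10.2 23. ] deg 62.7
top [338. 284.] 509 [ 0.4333 -0.0834] sd [ 9.  19.8] deg 36.2
```

>>> drive_tool(motion=[{"dx": -0.02, "dy": -0.1, "dz": 0, "yaw": 0}, {"dx": -0.04, "dy": -0.19, "dz": -0.1, "yaw": 0}, {"dx": -0.04, "dy": -0.19, "dz": -0.25, "yaw": 0}, {"dx": -0.04, "dy": -0.19, "dz": -0.4, "yaw": 0}, {"dx": -0.04, "dy": -0.19, "dz": -0.55, "yaw": 0}, {"dx": -0.04, "dy": -0.19, "dz": -0.7, "yaw": 0}, {"dx": -0.04, "dy": -0.19, "dz": -0.85, "yaw": 0}, {"dx": -0.04, "dy": -0.19, "dz": -0.95, "yaw": 0}])

```text
clock: 40.85
ee_pos: [0.3926, 0.0141, 0.07]
ee_rot: [0.996, 0.092, -0.002, -0.002]
wrist_force: [-0.3, 0.2, 0.9]
width: 0.748
```

>>> drive_tool(motion=[{"dx": 0, "dy": 0, "dz": -0.13, "yaw": 0}, {"dx": 0, "dy": 0, "dz": -0.26, "yaw": 0}, {"dx": 0, "dy": 0, "dz": -0.38, "yaw": 0}, {"dx": 0, "dy": 0, "dz": -0.48, "yaw": 0}, {"dx": 0, "dy": 0, "dz": -0.56, "yaw": 0}, {"dx": 0, "dy": 0, "dz": -0.62, "yaw": 0}, {"dx": 0, "dy": 0, "dz": -0.63, "yaw": 0}, {"dx": 0, "dy": 0, "dz": -0.63, "yaw": 0}])

```text
clock: 41.85
ee_pos: [0.3928, 0.0141, 0.0072]
ee_rot: [0.996, 0.092, -0.002, -0.002]
wrist_force: [-0.3, 0.1, 0.5]
width: 0.75
```

>>> drive_tool(motion=[{"dx": 0, "dy": 0, "dz": 0, "yaw": 0}, {"dx": 0, "dy": 0, "dz": 0, "yaw": 0}, {"dx": 0, "dy": 0, "dz": 0, "yaw": 0}, {"dx": 0, "dy": 0, "dz": 0, "yaw": 0}, {"dx": 0, "dy": 0, "dz": 0, "yaw": 0}, {"dx": 0, "dy": 0, "dz": 0.1, "yaw": 0}, {"dx": 0, "dy": 0, "dz": 0.25, "yaw": 0}, {"dx": 0, "dy": 0, "dz": 0.4, "yaw": 0}], jaw=1)

```text
clock: 42.85
ee_pos: [0.393, 0.0141, 0.0486]
ee_rot: [0.996, 0.092, -0.001, -0.002]
wrist_force: [1.0, 0.3, -1.7]
width: 0.491
```

>>> drive_tool(motion=[{"dx": 0, "dy": 0, "dz": 0.12, "yaw": 0}, {"dx": 0.03, "dy": 0.03, "dz": 0.25, "yaw": -0.02}, {"dx": 0.06, "dy": 0.06, "dz": 0.38, "yaw": -0.05}, {"dx": 0.1, "dy": 0.1, "dz": 0.5, "yaw": -0.08}, {"dx": 0.15, "dy": 0.15, "dz": 0.63, "yaw": -0.11}, {"dx": 0.2, "dy": 0.2, "dz": 0.76, "yaw": -0.14}, {"dx": 0.25, "dy": 0.25, "dz": 0.88, "yaw": -0.17}, {"dx": 0.3, "dy": 0.3, "dz": 1, "yaw": -0.2}])

```text
clock: 43.85
ee_pos: [0.4233, 0.0445, 0.1493]
ee_rot: [0.999, 0.042, -0.001, -0.002]
wrist_force: [-0.7, -0.5, -1.5]
width: 0.497
```

>>> drive_tool(motion=[{"dx": 0.04, "dy": 0.1, "dz": 0.16, "yaw": -0.02}, {"dx": 0.08, "dy": 0.2, "dz": 0.32, "yaw": -0.05}, {"dx": 0.12, "dy": 0.3, "dz": 0.48, "yaw": -0.08}, {"dx": 0.16, "dy": 0.4, "dz": 0.64, "yaw": -0.1}, {"dx": 0.2, "dy": 0.5, "dz": 0.8, "yaw": -0.12}, {"dx": 0.24, "dy": 0.6, "dz": 0.88, "yaw": -0.15}, {"dx": 0.28, "dy": 0.7, "dz": 0.88, "yaw": -0.18}, {"dx": 0.32, "dy": 0.8, "dz": 0.88, "yaw": -0.2}])

```text
clock: 44.85
ee_pos: [0.4552, 0.1251, 0.2366]
ee_rot: [1.0, -0.008, -0.002, -0.002]
wrist_force: [0.1, -0.4, -1.7]
width: 0.494
```

>>> drive_tool(motion=[{"dx": 0.04, "dy": 0.1, "dz": 0, "yaw": -0.02}, {"dx": 0.08, "dy": 0.2, "dz": 0, "yaw": -0.05}, {"dx": 0.12, "dy": 0.3, "dz": 0, "yaw": -0.08}, {"dx": 0.16, "dy": 0.4, "dz": 0, "yaw": -0.1}, {"dx": 0.2, "dy": 0.5, "dz": 0, "yaw": -0.12}, {"dx": 0.24, "dy": 0.6, "dz": 0, "yaw": -0.15}, {"dx": 0.28, "dy": 0.7, "dz": 0, "yaw": -0.18}, {"dx": 0.32, "dy": 0.8, "dz": 0, "yaw": -0.2}])

```text
clock: 45.85
ee_pos: [0.4875, 0.2058, 0.2366]
ee_rot: [0.998, -0.059, -0.002, -0.002]
wrist_force: [-0.7, -0.1, -1.5]
width: 0.491
```

>>> drive_tool(motion=[{"dx": 0.04, "dy": 0.1, "dz": 0, "yaw": -0.02}, {"dx": 0.08, "dy": 0.2, "dz": 0, "yaw": -0.05}, {"dx": 0.12, "dy": 0.3, "dz": 0, "yaw": -0.08}, {"dx": 0.16, "dy": 0.4, "dz": 0, "yaw": -0.1}, {"dx": 0.2, "dy": 0.5, "dz": 0, "yaw": -0.12}, {"dx": 0.24, "dy": 0.6, "dz": 0, "yaw": -0.15}, {"dx": 0.28, "dy": 0.7, "dz": 0, "yaw": -0.18}, {"dx": 0.32, "dy": 0.8, "dz": 0, "yaw": -0.2}])

```text
clock: 46.85
ee_pos: [0.5197, 0.2864, 0.2366]
ee_rot: [0.994, -0.109, -0.001, -0.002]
wrist_force: [0.1, 0.8, -0.8]
width: 0.493
```

>>> drive_tool(motion=[{"dx": 0.04, "dy": 0.1, "dz": 0, "yaw": 0}, {"dx": 0.08, "dy": 0.2, "dz": 0, "yaw": 0}, {"dx": 0.12, "dy": 0.3, "dz": 0, "yaw": 0}, {"dx": 0.16, "dy": 0.4, "dz": 0, "yaw": 0}, {"dx": 0.2, "dy": 0.5, "dz": 0, "yaw": 0}, {"dx": 0.24, "dy": 0.6, "dz": 0, "yaw": 0}, {"dx": 0.28, "dy": 0.7, "dz": 0, "yaw": 0}, {"dx": 0.32, "dy": 0.8, "dz": 0, "yaw": 0}])

```text
clock: 47.85
ee_pos: [0.552, 0.3671, 0.2366]
ee_rot: [0.994, -0.109, -0.002, -0.002]
wrist_force: [-0.4, -0.2, -2.5]
width: 0.493
```

>>> drive_tool(motion=[{"dx": 0, "dy": -0.04, "dz": 0, "yaw": 0}, {"dx": 0, "dy": -0.04, "dz": -0.1, "yaw": 0}, {"dx": 0, "dy": -0.04, "dz": -0.22, "yaw": 0}, {"dx": 0, "dy": -0.04, "dz": -0.34, "yaw": 0}, {"dx": 0, "dy": -0.04, "dz": -0.46, "yaw": 0}, {"dx": 0, "dy": -0.04, "dz": -0.58, "yaw": 0}, {"dx": 0, "dy": -0.04, "dz": -0.68, "yaw": 0}, {"dx": 0, "dy": -0.04, "dz": -0.74, "yaw": 0}])

```text
clock: 48.85
ee_pos: [0.5518, 0.363, 0.1616]
ee_rot: [0.994, -0.109, -0.002, -0.002]
wrist_force: [-0.3, 0.2, -1.7]
width: 0.495
```

>>> drive_tool(motion=[{"dx": 0, "dy": 0, "dz": 0, "yaw": 0}, {"dx": 0, "dy": 0, "dz": 0, "yaw": 0}, {"dx": 0, "dy": 0, "dz": 0, "yaw": 0}, {"dx": 0, "dy": 0, "dz": 0.15, "yaw": 0}, {"dx": 0, "dy": 0, "dz": 0.35, "yaw": 0}, {"dx": 0, "dy": 0, "dz": 0.55, "yaw": 0}, {"dx": 0, "dy": 0, "dz": 0.75, "yaw": 0}, {"dx": 0, "dy": 0, "dz": 0.8, "yaw": 0}], jaw=-0.2)

```text
clock: 49.85
ee_pos: [0.5528, 0.3635, 0.2448]
ee_rot: [0.994, -0.109, -0.0, -0.003]
wrist_force: [0.3, -0.5, 0.1]
width: 0.6
```

Run:
```python
from h import *
from u import pca
for n in('top','side'):
    im,d,P=rimfit(n,(.561,.406),.205); pca(n,im); save('p8'+n,im)
    print('pan level'); pca(n,im,.168)
```

```text
top circle [0.5611 0.4078 0.1133] n 574 slope [ 0.001 -0.007  0.202] cover [ 37  74 104  66  51  87 132  23   0   0   0   0]
top [ 96. 237.] 366 [0.5392 0.4989] sd [ 9.3 19.9] deg 55.2
top [338. 284.] 512 [ 0.4372 -0.0923] sd [10.5 22.7] deg 35.8
pan level
top [ 96. 237.] 366 [0.5215 0.428 ] sd [ 8.1 17.2] deg 55.2
top [338. 284.] 512 [ 0.4332 -0.0836] sd [ 9.1 19.7] deg 35.8
side circle [0.5611 0.4059 0.1129] n 393 slope [-0.   0.   0.2] cover [23 42 59 48 30 20 32 56  2 28 34 19]
pan level
```

>>> drive_tool(motion=[{"dx": -0.03, "dy": -0.11, "dz": 0, "yaw": 0.04}, {"dx": -0.06, "dy": -0.22, "dz": 0, "yaw": 0.08}, {"dx": -0.09, "dy": -0.33, "dz": 0, "yaw": 0.12}, {"dx": -0.12, "dy": -0.44, "dz": 0, "yaw": 0.16}, {"dx": -0.15, "dy": -0.56, "dz": 0, "yaw": 0.2}, {"dx": -0.18, "dy": -0.68, "dz": 0, "yaw": 0.25}, {"dx": -0.21, "dy": -0.8, "dz": 0, "yaw": 0.3}, {"dx": -0.23, "dy": -0.91, "dz": 0, "yaw": 0.34}], jaw=-0.5)

```text
clock: 50.95
ee_pos: [0.5289, 0.2714, 0.2428]
ee_rot: [1.0, -0.023, -0.001, -0.002]
wrist_force: [0.0, -0.9, -0.3]
width: 0.748
```

>>> drive_tool(motion=[{"dx": -0.03, "dy": -0.11, "dz": 0, "yaw": 0.04}, {"dx": -0.06, "dy": -0.22, "dz": 0, "yaw": 0.08}, {"dx": -0.09, "dy": -0.33, "dz": 0, "yaw": 0.12}, {"dx": -0.12, "dy": -0.44, "dz": 0, "yaw": 0.16}, {"dx": -0.15, "dy": -0.56, "dz": 0, "yaw": 0.2}, {"dx": -0.18, "dy": -0.68, "dz": 0, "yaw": 0.25}, {"dx": -0.21, "dy": -0.8, "dz": 0, "yaw": 0.3}, {"dx": -0.23, "dy": -0.91, "dz": 0, "yaw": 0.34}])

```text
clock: 51.95
ee_pos: [0.5057, 0.1796, 0.2428]
ee_rot: [0.998, 0.062, -0.001, -0.002]
wrist_force: [0.3, 0.3, -0.1]
width: 0.749
```

>>> drive_tool(motion=[{"dx": -0.03, "dy": -0.11, "dz": 0, "yaw": 0.04}, {"dx": -0.06, "dy": -0.22, "dz": 0, "yaw": 0.08}, {"dx": -0.09, "dy": -0.33, "dz": 0, "yaw": 0.12}, {"dx": -0.12, "dy": -0.44, "dz": 0, "yaw": 0.16}, {"dx": -0.15, "dy": -0.56, "dz": 0, "yaw": 0.2}, {"dx": -0.18, "dy": -0.68, "dz": 0, "yaw": 0.25}, {"dx": -0.21, "dy": -0.8, "dz": 0, "yaw": 0.3}, {"dx": -0.23, "dy": -0.91, "dz": 0, "yaw": 0.34}])

```text
clock: 52.95
ee_pos: [0.4824, 0.0879, 0.2429]
ee_rot: [0.989, 0.147, -0.002, -0.002]
wrist_force: [0.0, -0.4, 0.7]
width: 0.75
```

>>> drive_tool(motion=[{"dx": -0.03, "dy": -0.11, "dz": 0, "yaw": 0.04}, {"dx": -0.06, "dy": -0.22, "dz": 0, "yaw": 0.08}, {"dx": -0.09, "dy": -0.33, "dz": 0, "yaw": 0.12}, {"dx": -0.12, "dy": -0.44, "dz": 0, "yaw": 0.16}, {"dx": -0.15, "dy": -0.56, "dz": 0, "yaw": 0.2}, {"dx": -0.18, "dy": -0.68, "dz": 0, "yaw": 0.25}, {"dx": -0.21, "dy": -0.8, "dz": 0, "yaw": 0.3}, {"dx": -0.23, "dy": -0.91, "dz": 0, "yaw": 0.34}])

```text
clock: 53.95
ee_pos: [0.4591, -0.0037, 0.2429]
ee_rot: [0.973, 0.231, -0.002, -0.002]
wrist_force: [-0.5, -0.3, 0.5]
width: 0.752
```

>>> drive_tool(motion=[{"dx": -0.03, "dy": -0.11, "dz": 0, "yaw": 0.04}, {"dx": -0.06, "dy": -0.22, "dz": 0, "yaw": 0.08}, {"dx": -0.09, "dy": -0.33, "dz": -0.1, "yaw": 0.12}, {"dx": -0.12, "dy": -0.44, "dz": -0.22, "yaw": 0.16}, {"dx": -0.15, "dy": -0.56, "dz": -0.36, "yaw": 0.2}, {"dx": -0.18, "dy": -0.68, "dz": -0.5, "yaw": 0.25}, {"dx": -0.21, "dy": -0.8, "dz": -0.64, "yaw": 0.3}, {"dx": -0.23, "dy": -0.91, "dz": -0.78, "yaw": 0.34}])

```text
clock: 54.95
ee_pos: [0.4358, -0.0953, 0.1645]
ee_rot: [0.949, 0.314, -0.002, -0.001]
wrist_force: [-1.1, -0.4, -0.9]
width: 0.752
```

Run:
```python
from h import *
from u import pca
s=env.read_state(); print(s['ee_pos'])
im,d=snapshot('top'); rimfit('top',(.561,.406),.205); pca('top',im); print('pan'); pca('top',im,.168)
im,d=snapshot('side'); pca('side',im)
```

```text
[ 0.43579104 -0.09530102  0.16453268]
top circle [0.5613 0.4077 0.1131] n 1254 slope [-0.004 -0.008  0.202] cover [ 54  70 103  65  53  88 134 159 160 163 125  80]
top [127. 223.] 663 [0.5752 0.4256] sd [12.5 26. ] deg 167.3
top [ 91. 234.] 641 [0.5461 0.5121] sd [11.7 26.6] deg 62.9
pan
top [127. 223.] 663 [0.5526 0.3646] sd [10.8 22.5] deg 167.3
top [ 91. 234.] 641 [0.5275 0.4395] sd [10.1 23. ] deg 62.9
```

>>> drive_tool(motion=[{"dx": 0.01, "dy": 0.03, "dz": -0.1, "yaw": 0}, {"dx": 0.01, "dy": 0.03, "dz": -0.23, "yaw": 0}, {"dx": 0.01, "dy": 0.03, "dz": -0.36, "yaw": 0}, {"dx": 0.01, "dy": 0.03, "dz": -0.5, "yaw": 0}, {"dx": 0.01, "dy": 0.03, "dz": -0.63, "yaw": 0}, {"dx": 0.01, "dy": 0.03, "dz": -0.76, "yaw": 0}, {"dx": 0.01, "dy": 0.03, "dz": -0.88, "yaw": 0}, {"dx": 0.01, "dy": 0.03, "dz": -0.98, "yaw": 0}])

```text
clock: 56.1
ee_pos: [0.4362, -0.0919, 0.0655]
ee_rot: [0.95, 0.313, -0.002, -0.002]
wrist_force: [0.2, 0.3, -0.0]
width: 0.75
```

>>> drive_tool(motion=[{"dx": 0, "dy": 0, "dz": -0.12, "yaw": 0}, {"dx": 0, "dy": 0, "dz": -0.24, "yaw": 0}, {"dx": 0, "dy": 0, "dz": -0.35, "yaw": 0}, {"dx": 0, "dy": 0, "dz": -0.45, "yaw": 0}, {"dx": 0, "dy": 0, "dz": -0.52, "yaw": 0}, {"dx": 0, "dy": 0, "dz": -0.57, "yaw": 0}, {"dx": 0, "dy": 0, "dz": -0.58, "yaw": 0}, {"dx": 0, "dy": 0, "dz": -0.58, "yaw": 0}])

```text
clock: 57.1
ee_pos: [0.4364, -0.0919, 0.0077]
ee_rot: [0.95, 0.313, -0.002, -0.002]
wrist_force: [-0.2, -0.7, 0.8]
width: 0.75
```

>>> drive_tool(motion=[{"dx": 0, "dy": 0, "dz": 0, "yaw": 0}, {"dx": 0, "dy": 0, "dz": 0, "yaw": 0}, {"dx": 0, "dy": 0, "dz": 0, "yaw": 0}, {"dx": 0, "dy": 0, "dz": 0, "yaw": 0}, {"dx": 0, "dy": 0, "dz": 0, "yaw": 0}, {"dx": 0, "dy": 0, "dz": 0.1, "yaw": 0}, {"dx": 0, "dy": 0, "dz": 0.25, "yaw": 0}, {"dx": 0, "dy": 0, "dz": 0.4, "yaw": 0}], jaw=1)

```text
clock: 58.1
ee_pos: [0.4366, -0.092, 0.0491]
ee_rot: [0.95, 0.313, -0.002, -0.002]
wrist_force: [0.6, 0.1, -0.4]
width: 0.497
```

>>> drive_tool(motion=[{"dx": 0.03, "dy": 0.1, "dz": 0.13, "yaw": 0.05}, {"dx": 0.06, "dy": 0.2, "dz": 0.26, "yaw": 0.1}, {"dx": 0.1, "dy": 0.3, "dz": 0.4, "yaw": 0.16}, {"dx": 0.14, "dy": 0.42, "dz": 0.53, "yaw": 0.22}, {"dx": 0.17, "dy": 0.54, "dz": 0.66, "yaw": 0.28}, {"dx": 0.2, "dy": 0.65, "dz": 0.78, "yaw": 0.34}, {"dx": 0.24, "dy": 0.76, "dz": 0.9, "yaw": 0.4}, {"dx": 0.28, "dy": 0.87, "dz": 1, "yaw": 0.46}])

```text
clock: 59.1
ee_pos: [0.465, -0.0042, 0.1498]
ee_rot: [0.907, 0.42, -0.002, -0.002]
wrist_force: [-0.5, -0.1, -1.9]
width: 0.493
```

>>> drive_tool(motion=[{"dx": 0.03, "dy": 0.1, "dz": 0.16, "yaw": 0.05}, {"dx": 0.06, "dy": 0.2, "dz": 0.32, "yaw": 0.1}, {"dx": 0.1, "dy": 0.3, "dz": 0.48, "yaw": 0.16}, {"dx": 0.14, "dy": 0.42, "dz": 0.64, "yaw": 0.22}, {"dx": 0.17, "dy": 0.54, "dz": 0.8, "yaw": 0.28}, {"dx": 0.2, "dy": 0.65, "dz": 0.88, "yaw": 0.34}, {"dx": 0.24, "dy": 0.76, "dz": 0.88, "yaw": 0.4}, {"dx": 0.28, "dy": 0.87, "dz": 0.88, "yaw": 0.46}])

```text
clock: 60.1
ee_pos: [0.4929, 0.0835, 0.2371]
ee_rot: [0.853, 0.523, -0.003, -0.002]
wrist_force: [0.4, 0.3, -0.7]
width: 0.493
```

>>> drive_tool(motion=[{"dx": 0.03, "dy": 0.1, "dz": 0, "yaw": 0.05}, {"dx": 0.06, "dy": 0.2, "dz": 0, "yaw": 0.1}, {"dx": 0.1, "dy": 0.3, "dz": 0, "yaw": 0.16}, {"dx": 0.14, "dy": 0.42, "dz": 0, "yaw": 0.22}, {"dx": 0.17, "dy": 0.54, "dz": 0, "yaw": 0.28}, {"dx": 0.2, "dy": 0.65, "dz": 0, "yaw": 0.34}, {"dx": 0.24, "dy": 0.76, "dz": 0, "yaw": 0.4}, {"dx": 0.28, "dy": 0.87, "dz": 0, "yaw": 0.46}])

```text
clock: 61.1
ee_pos: [0.5212, 0.1712, 0.2372]
ee_rot: [0.786, 0.618, -0.003, -0.001]
wrist_force: [0.2, -0.9, -1.5]
width: 0.494
```

>>> drive_tool(motion=[{"dx": 0.03, "dy": 0.1, "dz": 0, "yaw": 0.05}, {"dx": 0.06, "dy": 0.2, "dz": 0, "yaw": 0.1}, {"dx": 0.1, "dy": 0.3, "dz": 0, "yaw": 0.16}, {"dx": 0.14, "dy": 0.42, "dz": 0, "yaw": 0.22}, {"dx": 0.17, "dy": 0.54, "dz": 0, "yaw": 0.28}, {"dx": 0.2, "dy": 0.65, "dz": 0, "yaw": 0.34}, {"dx": 0.24, "dy": 0.76, "dz": 0, "yaw": 0.4}, {"dx": 0.28, "dy": 0.87, "dz": 0, "yaw": 0.46}])

```text
clock: 62.1
ee_pos: [0.5494, 0.2589, 0.2371]
ee_rot: [0.709, 0.705, -0.003, -0.001]
wrist_force: [-0.2, -0.3, -1.4]
width: 0.494
```

>>> drive_tool(motion=[{"dx": 0.03, "dy": 0.1, "dz": 0, "yaw": 0.05}, {"dx": 0.06, "dy": 0.2, "dz": 0, "yaw": 0.1}, {"dx": 0.1, "dy": 0.3, "dz": 0, "yaw": 0.16}, {"dx": 0.14, "dy": 0.42, "dz": 0, "yaw": 0.22}, {"dx": 0.17, "dy": 0.54, "dz": 0, "yaw": 0.28}, {"dx": 0.2, "dy": 0.65, "dz": 0, "yaw": 0.34}, {"dx": 0.24, "dy": 0.76, "dz": 0, "yaw": 0.4}, {"dx": 0.28, "dy": 0.87, "dz": 0, "yaw": 0.46}])

```text
clock: 63.1
ee_pos: [0.5777, 0.3467, 0.2371]
ee_rot: [0.623, 0.782, -0.003, -0.0]
wrist_force: [-0.3, -0.1, -1.1]
width: 0.493
```

>>> drive_tool(motion=[{"dx": 0.03, "dy": 0.1, "dz": 0, "yaw": 0.05}, {"dx": 0.06, "dy": 0.2, "dz": 0, "yaw": 0.1}, {"dx": 0.1, "dy": 0.3, "dz": 0, "yaw": 0.16}, {"dx": 0.14, "dy": 0.42, "dz": 0, "yaw": 0.22}, {"dx": 0.17, "dy": 0.54, "dz": 0, "yaw": 0.28}, {"dx": 0.2, "dy": 0.65, "dz": 0, "yaw": 0.34}, {"dx": 0.24, "dy": 0.76, "dz": 0, "yaw": 0.4}, {"dx": 0.26, "dy": 0.84, "dz": 0, "yaw": 0.46}])

```text
clock: 64.1
ee_pos: [0.6038, 0.4315, 0.237]
ee_rot: [0.528, 0.849, -0.003, -0.0]
wrist_force: [0.5, 0.8, -1.6]
width: 0.493
```

>>> drive_tool(motion=[{"dx": -0.02, "dy": -0.04, "dz": 0, "yaw": 0}, {"dx": -0.02, "dy": -0.04, "dz": -0.1, "yaw": 0}, {"dx": -0.02, "dy": -0.04, "dz": -0.22, "yaw": 0}, {"dx": -0.02, "dy": -0.04, "dz": -0.34, "yaw": 0}, {"dx": -0.02, "dy": -0.04, "dz": -0.46, "yaw": 0}, {"dx": -0.02, "dy": -0.04, "dz": -0.58, "yaw": 0}, {"dx": -0.02, "dy": -0.04, "dz": -0.68, "yaw": 0}, {"dx": -0.02, "dy": -0.04, "dz": -0.74, "yaw": 0}])

```text
clock: 65.1
ee_pos: [0.6016, 0.4273, 0.1619]
ee_rot: [0.528, 0.849, -0.004, -0.0]
wrist_force: [0.6, -0.1, -1.5]
width: 0.495
```

>>> drive_tool(motion=[{"dx": 0, "dy": 0, "dz": 0, "yaw": 0}, {"dx": 0, "dy": 0, "dz": 0, "yaw": 0}, {"dx": 0, "dy": 0, "dz": 0, "yaw": 0}, {"dx": 0, "dy": 0, "dz": 0.15, "yaw": 0}, {"dx": 0, "dy": 0, "dz": 0.35, "yaw": 0}, {"dx": 0, "dy": 0, "dz": 0.55, "yaw": 0}, {"dx": 0, "dy": 0, "dz": 0.75, "yaw": 0}, {"dx": 0, "dy": 0, "dz": 0.8, "yaw": 0}], jaw=-0.2)

```text
clock: 66.1
ee_pos: [0.6025, 0.4279, 0.2453]
ee_rot: [0.528, 0.849, -0.002, 0.001]
wrist_force: [-0.2, -0.0, -0.5]
width: 0.599
```

>>> drive_tool(motion=[{"dx": 0, "dy": -0.12, "dz": 0, "yaw": 0}, {"dx": 0, "dy": -0.24, "dz": 0, "yaw": 0}, {"dx": 0, "dy": -0.36, "dz": 0, "yaw": 0}, {"dx": 0, "dy": -0.48, "dz": 0, "yaw": 0}, {"dx": 0, "dy": -0.6, "dz": 0, "yaw": 0}, {"dx": 0, "dy": -0.73, "dz": 0, "yaw": 0}, {"dx": 0, "dy": -0.86, "dz": 0, "yaw": 0}, {"dx": 0, "dy": -1, "dz": 0, "yaw": 0}])

```text
clock: 67.1
ee_pos: [0.6025, 0.3271, 0.2454]
ee_rot: [0.528, 0.849, -0.002, 0.001]
wrist_force: [0.4, -0.8, -0.2]
width: 0.599
```

>>> drive_tool(motion=[{"dx": 0, "dy": -0.12, "dz": 0, "yaw": 0}, {"dx": 0, "dy": -0.24, "dz": 0, "yaw": 0}, {"dx": 0, "dy": -0.36, "dz": 0, "yaw": 0}, {"dx": 0, "dy": -0.48, "dz": 0, "yaw": 0}, {"dx": 0, "dy": -0.6, "dz": 0, "yaw": 0}, {"dx": 0, "dy": -0.73, "dz": 0, "yaw": 0}, {"dx": 0, "dy": -0.86, "dz": 0, "yaw": 0}, {"dx": 0, "dy": -1, "dz": 0, "yaw": 0}])

```text
clock: 68.1
ee_pos: [0.6025, 0.2261, 0.2454]
ee_rot: [0.528, 0.849, -0.002, 0.001]
wrist_force: [0.7, 0.2, 0.4]
width: 0.599
```

>>> drive_tool(motion=[{"dx": 0, "dy": -0.12, "dz": 0, "yaw": 0}, {"dx": 0, "dy": -0.24, "dz": 0, "yaw": 0}, {"dx": 0, "dy": -0.36, "dz": 0, "yaw": 0}, {"dx": 0, "dy": -0.48, "dz": 0, "yaw": 0}, {"dx": 0, "dy": -0.6, "dz": 0, "yaw": 0}, {"dx": 0, "dy": -0.73, "dz": 0, "yaw": 0}, {"dx": 0, "dy": -0.86, "dz": 0, "yaw": 0}, {"dx": 0, "dy": -1, "dz": 0, "yaw": 0}])

```text
clock: 69.1
ee_pos: [0.6025, 0.1253, 0.2454]
ee_rot: [0.528, 0.849, -0.002, 0.001]
wrist_force: [-0.1, -0.3, -1.1]
width: 0.596
```

>>> drive_tool(motion=[{"dx": 0.02, "dy": -0.12, "dz": 0, "yaw": 0}, {"dx": 0.04, "dy": -0.24, "dz": 0, "yaw": 0}, {"dx": 0.06, "dy": -0.36, "dz": 0, "yaw": 0}, {"dx": 0.08, "dy": -0.48, "dz": 0, "yaw": 0}, {"dx": 0.1, "dy": -0.6, "dz": 0, "yaw": 0}, {"dx": 0.12, "dy": -0.73, "dz": 0, "yaw": 0}, {"dx": 0.14, "dy": -0.86, "dz": 0, "yaw": 0}, {"dx": 0.16, "dy": -1, "dz": 0, "yaw": 0}])

```text
clock: 70.1
ee_pos: [0.6186, 0.0244, 0.2454]
ee_rot: [0.528, 0.849, -0.002, 0.001]
wrist_force: [-0.7, 1.1, -0.4]
width: 0.6
```

Run:
```python
from h import *
from u import pca
s=env.read_state(); print(s['ee_pos'])
im,d,P=rimfit('top',(.561,.406),.205); pca('top',im); print('pan'); pca('top',im,.168); save('t9',im)
q=P[(np.hypot(P[...,0]-.561,P[...,1]-.407)<.09)]; print('max z in pan',np.percentile(q[:,2],[50,99,99.9]))
V,U=np.mgrid[:480,:640]; H=(im.max(2)<60)&(U>325)&(U<370)&(V>190)&(V<225)&(P[...,2]>.055); print('lidknob',P[H].mean(0),H.sum())
```

```text
[0.61857145 0.02437379 0.24535652]
top circle [0.5613 0.4077 0.1131] n 1263 slope [-0.003 -0.007  0.202] cover [ 54  70 105  64  54  93 134 160 163 154 129  83]
top [ 99. 200.] 635 [0.6319 0.4994] sd [12.2 26.1] deg 113.8
top [127. 223.] 659 [0.575  0.4258] sd [12.3 26.1] deg 167.6
top [ 91. 234.] 641 [0.5461 0.5122] sd [11.7 26.6] deg 62.7
pan
top [ 99. 200.] 635 [0.6017 0.4285] sd [10.6 22.6] deg 113.8
top [127. 223.] 659 [0.5525 0.3648] sd [10.7 22.5] deg 167.6
top [ 91. 234.] 641 [0.5274 0.4395] sd [10.2 23. ] deg 62.7
max z in pan [0.15195842 0.18875596 0.19057565]
lidknob [ 0.61903764 -0.10843611  0.06821409] 144
```

View pics/t9.png

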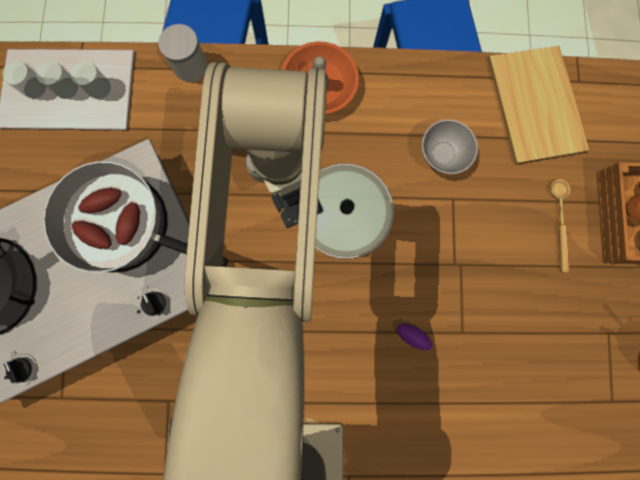

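All three potatoes lie flat in the pan at (99,200), (127,223) and (91,234), and their tops at 0.19 are below the lid's underside. Next is the lid, knob at (347,206).

>>> drive_tool(motion=[{"dx": 0, "dy": -0.12, "dz": 0, "yaw": 0}, {"dx": 0, "dy": -0.24, "dz": 0, "yaw": 0}, {"dx": 0, "dy": -0.36, "dz": 0, "yaw": 0}, {"dx": 0, "dy": -0.48, "dz": 0, "yaw": 0}, {"dx": 0, "dy": -0.6, "dz": 0, "yaw": 0}, {"dx": 0, "dy": -0.73, "dz": 0, "yaw": 0}, {"dx": 0, "dy": -0.86, "dz": 0, "yaw": 0}, {"dx": 0, "dy": -1, "dz": 0, "yaw": 0}])

```text
clock: 71.15
ee_pos: [0.6188, -0.0783, 0.2454]
ee_rot: [0.529, 0.849, -0.002, 0.001]
wrist_force: [-0.7, 0.3, -0.4]
width: 0.597
```

>>> drive_tool(motion=[{"dx": 0.01, "dy": -0.11, "dz": 0, "yaw": 0}, {"dx": 0.01, "dy": -0.22, "dz": -0.1, "yaw": 0}, {"dx": 0.01, "dy": -0.32, "dz": -0.25, "yaw": 0}, {"dx": 0.01, "dy": -0.32, "dz": -0.4, "yaw": 0}, {"dx": 0.01, "dy": -0.32, "dz": -0.55, "yaw": 0}, {"dx": 0.01, "dy": -0.32, "dz": -0.7, "yaw": 0}, {"dx": 0.01, "dy": -0.32, "dz": -0.85, "yaw": 0}, {"dx": 0.01, "dy": -0.32, "dz": -1, "yaw": 0}])

```text
clock: 72.15
ee_pos: [0.6198, -0.11, 0.1443]
ee_rot: [0.529, 0.849, -0.002, 0.001]
wrist_force: [0.5, -0.2, -0.1]
width: 0.604
```

>>> drive_tool(motion=[{"dx": 0, "dy": 0, "dz": -0.15, "yaw": 0}, {"dx": 0, "dy": 0, "dz": -0.3, "yaw": 0}, {"dx": 0, "dy": 0, "dz": -0.45, "yaw": 0}, {"dx": 0, "dy": 0, "dz": -0.6, "yaw": 0}, {"dx": 0, "dy": 0, "dz": -0.72, "yaw": 0}, {"dx": 0, "dy": 0, "dz": -0.84, "yaw": 0}, {"dx": 0, "dy": 0, "dz": -0.92, "yaw": 0}, {"dx": 0, "dy": 0, "dz": -0.98, "yaw": 0}])

```text
clock: 73.15
ee_pos: [0.6198, -0.11, 0.0459]
ee_rot: [0.529, 0.849, -0.002, 0.001]
wrist_force: [0.0, 0.0, 0.1]
width: 0.604
```

>>> drive_tool(motion=[{"dx": 0, "dy": 0, "dz": 0, "yaw": 0}, {"dx": 0, "dy": 0, "dz": 0, "yaw": 0}, {"dx": 0, "dy": 0, "dz": 0, "yaw": 0}, {"dx": 0, "dy": 0, "dz": 0, "yaw": 0}, {"dx": 0, "dy": 0, "dz": 0, "yaw": 0}, {"dx": 0, "dy": 0, "dz": 0.1, "yaw": 0}, {"dx": 0, "dy": 0, "dz": 0.22, "yaw": 0}, {"dx": 0, "dy": 0, "dz": 0.35, "yaw": 0}], jaw=1, squeeze=40)

```text
clock: 74.15
ee_pos: [0.6197, -0.11, 0.0818]
ee_rot: [0.529, 0.849, -0.002, 0.001]
wrist_force: [-0.2, -0.0, -3.1]
width: 0.377
```

>>> drive_tool(motion=[{"dx": 0, "dy": 0, "dz": 0.12, "yaw": 0}, {"dx": 0, "dy": 0, "dz": 0.25, "yaw": 0}, {"dx": 0, "dy": 0, "dz": 0.38, "yaw": 0}, {"dx": 0, "dy": 0, "dz": 0.5, "yaw": 0}, {"dx": 0, "dy": 0, "dz": 0.63, "yaw": 0}, {"dx": 0, "dy": 0, "dz": 0.76, "yaw": 0}, {"dx": 0, "dy": 0, "dz": 0.88, "yaw": 0}, {"dx": 0, "dy": 0, "dz": 1, "yaw": 0}])

```text
clock: 75.15
ee_pos: [0.6197, -0.11, 0.1826]
ee_rot: [0.529, 0.849, -0.002, 0.001]
wrist_force: [0.6, 0.2, -3.0]
width: 0.379
```

>>> drive_tool(motion=[{"dx": -0.03, "dy": 0.05, "dz": 0.12, "yaw": 0}, {"dx": -0.06, "dy": 0.1, "dz": 0.25, "yaw": 0}, {"dx": -0.1, "dy": 0.16, "dz": 0.38, "yaw": 0}, {"dx": -0.14, "dy": 0.22, "dz": 0.5, "yaw": 0}, {"dx": -0.18, "dy": 0.28, "dz": 0.63, "yaw": 0}, {"dx": -0.22, "dy": 0.34, "dz": 0.76, "yaw": 0}, {"dx": -0.26, "dy": 0.42, "dz": 0.88, "yaw": 0}, {"dx": -0.3, "dy": 0.5, "dz": 1, "yaw": 0}])

```text
clock: 76.15
ee_pos: [0.5894, -0.0594, 0.2834]
ee_rot: [0.529, 0.849, -0.002, 0.001]
wrist_force: [-0.4, 0.1, -2.7]
width: 0.377
```

>>> drive_tool(motion=[{"dx": -0.01, "dy": 0.11, "dz": 0, "yaw": 0}, {"dx": -0.02, "dy": 0.23, "dz": 0, "yaw": 0}, {"dx": -0.03, "dy": 0.35, "dz": 0, "yaw": 0}, {"dx": -0.03, "dy": 0.47, "dz": 0, "yaw": 0}, {"dx": -0.04, "dy": 0.59, "dz": 0, "yaw": 0}, {"dx": -0.05, "dy": 0.71, "dz": 0, "yaw": 0}, {"dx": -0.06, "dy": 0.83, "dz": 0, "yaw": 0}, {"dx": -0.06, "dy": 0.93, "dz": 0, "yaw": 0}])

```text
clock: 77.15
ee_pos: [0.5834, 0.0344, 0.2834]
ee_rot: [0.528, 0.849, -0.002, 0.001]
wrist_force: [0.6, -0.0, -2.8]
width: 0.378
```

>>> drive_tool(motion=[{"dx": -0.01, "dy": 0.11, "dz": 0, "yaw": 0}, {"dx": -0.02, "dy": 0.23, "dz": 0, "yaw": 0}, {"dx": -0.03, "dy": 0.35, "dz": 0, "yaw": 0}, {"dx": -0.03, "dy": 0.47, "dz": 0, "yaw": 0}, {"dx": -0.04, "dy": 0.59, "dz": 0, "yaw": 0}, {"dx": -0.05, "dy": 0.71, "dz": 0, "yaw": 0}, {"dx": -0.06, "dy": 0.83, "dz": 0, "yaw": 0}, {"dx": -0.06, "dy": 0.93, "dz": 0, "yaw": 0}])

```text
clock: 78.15
ee_pos: [0.5773, 0.1282, 0.2835]
ee_rot: [0.528, 0.849, -0.002, 0.001]
wrist_force: [0.6, -0.3, -2.4]
width: 0.378
```

>>> drive_tool(motion=[{"dx": -0.01, "dy": 0.11, "dz": 0, "yaw": 0}, {"dx": -0.02, "dy": 0.23, "dz": 0, "yaw": 0}, {"dx": -0.03, "dy": 0.35, "dz": 0, "yaw": 0}, {"dx": -0.03, "dy": 0.47, "dz": 0, "yaw": 0}, {"dx": -0.04, "dy": 0.59, "dz": 0, "yaw": 0}, {"dx": -0.05, "dy": 0.71, "dz": 0, "yaw": 0}, {"dx": -0.06, "dy": 0.83, "dz": 0, "yaw": 0}, {"dx": -0.06, "dy": 0.93, "dz": 0, "yaw": 0}])

```text
clock: 79.15
ee_pos: [0.5712, 0.2221, 0.2835]
ee_rot: [0.528, 0.849, -0.002, 0.001]
wrist_force: [0.2, 0.2, -3.0]
width: 0.378
```

>>> drive_tool(motion=[{"dx": -0.01, "dy": 0.11, "dz": 0, "yaw": 0}, {"dx": -0.02, "dy": 0.23, "dz": 0, "yaw": 0}, {"dx": -0.03, "dy": 0.35, "dz": 0, "yaw": 0}, {"dx": -0.03, "dy": 0.47, "dz": 0, "yaw": 0}, {"dx": -0.04, "dy": 0.59, "dz": 0, "yaw": 0}, {"dx": -0.05, "dy": 0.71, "dz": 0, "yaw": 0}, {"dx": -0.06, "dy": 0.83, "dz": 0, "yaw": 0}, {"dx": -0.06, "dy": 0.93, "dz": 0, "yaw": 0}])

```text
clock: 80.15
ee_pos: [0.5651, 0.3159, 0.2835]
ee_rot: [0.528, 0.849, -0.002, 0.001]
wrist_force: [0.3, 0.3, -2.9]
width: 0.38
```

>>> drive_tool(motion=[{"dx": -0.01, "dy": 0.11, "dz": 0, "yaw": 0}, {"dx": -0.02, "dy": 0.23, "dz": 0, "yaw": 0}, {"dx": -0.03, "dy": 0.35, "dz": 0, "yaw": 0}, {"dx": -0.03, "dy": 0.47, "dz": 0, "yaw": 0}, {"dx": -0.04, "dy": 0.59, "dz": 0, "yaw": 0}, {"dx": -0.05, "dy": 0.71, "dz": 0, "yaw": 0}, {"dx": -0.06, "dy": 0.83, "dz": 0, "yaw": 0}, {"dx": -0.06, "dy": 0.91, "dz": 0, "yaw": 0}])

```text
clock: 81.15
ee_pos: [0.5589, 0.4078, 0.2834]
ee_rot: [0.528, 0.849, -0.002, 0.001]
wrist_force: [-0.5, 0.3, -3.3]
width: 0.38
```

Run:
```python
from h import *
s=env.read_state(); print(s['ee_pos'],s['width'],s['wrist_force'])
for n in('top','side'): 
    for zr in (.24+.008,): im,d,P=rimfit(n,(.561,.407),zr,r=.118)
    rimfit(n,(.561,.407),.203,tol=.006)
save('s10',cv2.resize(im[90:240,180:400],None,fx=3,fy=3))
```

```text
[0.55894863 0.40781089 0.28341143] 0.37997558378076723 [-0.48695204  0.32865935 -3.27812541]
top circle [0.5601 0.4081 0.1138] n 1730 slope [-0.003  0.002  0.248] cover [284 268 246 217 173 172 169  29   0   0   0 172]
top circle [0.5615 0.4076 0.1131] n 225 slope [0.008 0.028 0.207] cover [16 58 69 58 24  0  0  0  0  0  0  0]
side circle [0.5602 0.4079 0.114 ] n 550 slope [-0.004  0.001  0.247] cover [61 86 83 71 51 40 30 26  8 23 31 40]
side circle [0.5605 0.4072 0.1142] n 156 slope [-0.001  0.01   0.203] cover [16 33 35 37 21 11  0  0  0  0  0  3]
```

View pics/s10.png

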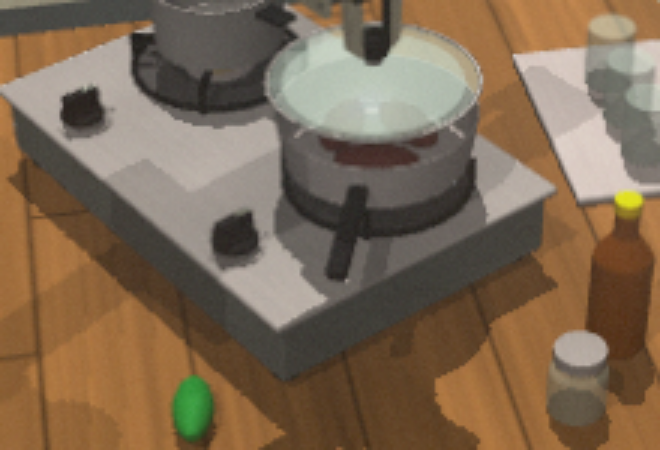

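The lid hangs about 40 mm over the pan, concentric to about 1 mm, and the potatoes show through the glass. I'll lower it.

>>> drive_tool(motion=[{"dx": 0.01, "dy": -0.01, "dz": -0.06, "yaw": 0}, {"dx": 0.01, "dy": -0.01, "dz": -0.12, "yaw": 0}, {"dx": 0.01, "dy": -0.01, "dz": -0.18, "yaw": 0}, {"dx": 0.01, "dy": -0.01, "dz": -0.24, "yaw": 0}, {"dx": 0.01, "dy": -0.01, "dz": -0.3, "yaw": 0}, {"dx": 0.01, "dy": -0.01, "dz": -0.34, "yaw": 0}, {"dx": 0.01, "dy": -0.01, "dz": -0.37, "yaw": 0}, {"dx": 0.01, "dy": -0.01, "dz": -0.38, "yaw": 0}])

```text
clock: 82.35
ee_pos: [0.5601, 0.4059, 0.2455]
ee_rot: [0.528, 0.849, -0.002, 0.001]
wrist_force: [-1.1, -1.1, 0.3]
width: 0.377
```

>>> drive_tool(motion=[{"dx": 0, "dy": 0, "dz": -0.01, "yaw": 0}, {"dx": 0, "dy": 0, "dz": -0.01, "yaw": 0}, {"dx": 0, "dy": 0, "dz": -0.01, "yaw": 0}, {"dx": 0, "dy": 0, "dz": 0, "yaw": 0}, {"dx": 0, "dy": 0, "dz": 0.15, "yaw": 0}, {"dx": 0, "dy": 0, "dz": 0.35, "yaw": 0}, {"dx": 0, "dy": 0, "dz": 0.6, "yaw": 0}, {"dx": 0, "dy": 0, "dz": 0.8, "yaw": 0}], jaw=-0.15)

```text
clock: 83.35
ee_pos: [0.5605, 0.4062, 0.3291]
ee_rot: [0.528, 0.849, -0.001, 0.002]
wrist_force: [0.2, 0.3, 0.9]
width: 0.574
```

>>> drive_tool(motion=[{"dx": -0.1, "dy": -0.1, "dz": 0, "yaw": 0.05}, {"dx": -0.22, "dy": -0.14, "dz": 0, "yaw": 0.1}, {"dx": -0.34, "dy": -0.18, "dz": 0, "yaw": 0.16}, {"dx": -0.47, "dy": -0.22, "dz": 0, "yaw": 0.22}, {"dx": -0.6, "dy": -0.26, "dz": 0, "yaw": 0.28}, {"dx": -0.73, "dy": -0.34, "dz": 0, "yaw": 0.34}, {"dx": -0.86, "dy": -0.4, "dz": 0, "yaw": 0.4}, {"dx": -1, "dy": -0.46, "dz": 0, "yaw": 0.5}])

```text
clock: 84.35
ee_pos: [0.4605, 0.3602, 0.3314]
ee_rot: [0.417, 0.909, 0.001, 0.002]
wrist_force: [-1.1, -0.0, 0.5]
width: 0.579
```

Run:
```python
from h import *
s=env.read_state(); print(s['ee_pos'],s['joint_pos'])
for n in('top','side'): 
    im,d,P=rimfit(n,(.561,.407),.207,r=.118)
    H=(im.max(2)<60)&(P[...,2]>.245)&(np.hypot(P[...,0]-.561,P[...,1]-.407)<.03); print('lid knob',P[H].mean(0),H.sum(),np.percentile(P[H][:,2],95) if H.any() else 0)
    K=(P[...,2]>.141)&(P[...,2]<.158)&(np.hypot(P[...,0]-.385,P[...,1]-.315)<.03); print('knob',axis(P[K][:,:2]),K.sum())
```

```text
[0.46049708 0.36021861 0.33137588] [ 0.57830689  0.0669594   1.35264291 -0.00339526  1.71814218 -0.13163569]
top circle [0.5607 0.407  0.1137] n 1716 slope [-0.002 -0.001  0.211] cover [190 257 262 235 194 168 162 152  80  16   0   0]
lid knob [0.55200345 0.40000449 0.3335851 ] 427 0.46038876933912887
knob ((0.38526153564453125, 0.31503216552734375), 45.003028869628906, 14.432761192321777, np.float64(0.4899500015412568)) 162
side circle [0.5603 0.4066 0.1139] n 600 slope [0.002 0.01  0.209] cover [56 93 96 87 64 42 28 22 21 20 30 41]
lid knob [0.55570575 0.39604957 0.29321516] 103 0.45961589405386133
knob ((0.38692422485351563, 0.31083526611328127), 48.1893424987793, 21.045574188232422, np.float64(0.42470961221120396)) 53
```

The lid is seated: its rim plane is level at z 0.21, as expected. Now the knob: bar at (0.385, 0.315), axis 27.5°, still off.

>>> drive_tool(motion=[{"dx": -0.1, "dy": -0.06, "dz": 0, "yaw": -0.11}, {"dx": -0.2, "dy": -0.12, "dz": 0, "yaw": -0.22}, {"dx": -0.3, "dy": -0.18, "dz": 0, "yaw": -0.33}, {"dx": -0.4, "dy": -0.24, "dz": 0, "yaw": -0.45}, {"dx": -0.5, "dy": -0.3, "dz": 0, "yaw": -0.57}, {"dx": -0.6, "dy": -0.36, "dz": 0, "yaw": -0.69}, {"dx": -0.7, "dy": -0.42, "dz": 0, "yaw": -0.8}, {"dx": -0.75, "dy": -0.45, "dz": 0, "yaw": -0.9}], jaw=0.1)

```text
clock: 85.45
ee_pos: [0.3855, 0.3154, 0.3333]
ee_rot: [0.611, 0.792, 0.001, 0.003]
wrist_force: [-0.4, 0.0, 0.5]
width: 0.448
```

>>> drive_tool(motion=[{"dx": 0, "dy": 0, "dz": 0, "yaw": -0.11}, {"dx": 0, "dy": 0, "dz": 0, "yaw": -0.22}, {"dx": 0, "dy": 0, "dz": 0, "yaw": -0.33}, {"dx": 0, "dy": 0, "dz": 0, "yaw": -0.45}, {"dx": 0, "dy": 0, "dz": 0, "yaw": -0.57}, {"dx": 0, "dy": 0, "dz": 0, "yaw": -0.69}, {"dx": 0, "dy": 0, "dz": 0, "yaw": -0.8}, {"dx": 0, "dy": 0, "dz": 0, "yaw": -0.9}])

```text
clock: 86.45
ee_pos: [0.3862, 0.3157, 0.3347]
ee_rot: [0.773, 0.634, 0.001, 0.003]
wrist_force: [-0.6, 0.1, -0.7]
width: 0.45
```

>>> drive_tool(motion=[{"dx": 0, "dy": 0, "dz": 0, "yaw": -0.11}, {"dx": 0, "dy": 0, "dz": 0, "yaw": -0.22}, {"dx": 0, "dy": 0, "dz": 0, "yaw": -0.33}, {"dx": 0, "dy": 0, "dz": 0, "yaw": -0.45}, {"dx": 0, "dy": 0, "dz": 0, "yaw": -0.57}, {"dx": 0, "dy": 0, "dz": 0, "yaw": -0.69}, {"dx": 0, "dy": 0, "dz": 0, "yaw": -0.8}, {"dx": 0, "dy": 0, "dz": 0, "yaw": -0.9}])

```text
clock: 87.45
ee_pos: [0.3869, 0.316, 0.3361]
ee_rot: [0.896, 0.444, 0.002, 0.003]
wrist_force: [0.4, -0.4, -0.5]
width: 0.449
```

>>> drive_tool(motion=[{"dx": 0, "dy": 0, "dz": -0.12, "yaw": -0.11}, {"dx": 0, "dy": 0, "dz": -0.24, "yaw": -0.22}, {"dx": 0, "dy": 0, "dz": -0.36, "yaw": -0.33}, {"dx": 0, "dy": 0, "dz": -0.48, "yaw": -0.45}, {"dx": 0, "dy": 0, "dz": -0.6, "yaw": -0.57}, {"dx": 0, "dy": 0, "dz": -0.73, "yaw": -0.69}, {"dx": 0, "dy": 0, "dz": -0.86, "yaw": -0.8}, {"dx": 0, "dy": 0, "dz": -1, "yaw": -0.9}])

```text
clock: 88.45
ee_pos: [0.3879, 0.3165, 0.2371]
ee_rot: [0.973, 0.232, 0.002, 0.003]
wrist_force: [0.3, 0.4, -0.0]
width: 0.453
```

Run:
```python
from h import *
s=env.read_state(); print(s['ee_pos'],s['joint_pos'],s['ee_rot'])
for n in('top','side'):
    im,d,P=panrim(n); r=np.hypot(P[...,0]-.561,P[...,1]-.407)
    for a,b in((.09,.1),(.1,.11),(.11,.122)):
        k=(r>a)&(r<b)&(P[...,2]>.19)&(P[...,2]<.24); print(n,a,np.percentile(P[k][:,2],[5,50,95]).round(3))
    H=(im.max(2)<60)&(P[...,2]>.245)&(P[...,2]<.285)&(r<.03); print('lid knob',P[H].mean(0),H.sum())
    K=(P[...,2]>.143)&(P[...,2]<.156)&(np.hypot(P[...,0]-.385,P[...,1]-.315)<.03); print('knob',axis(P[K][:,:2]),K.sum())
save('s11',cv2.resize(im[90:240,180:400],None,fx=3,fy=3))
```

```text
[0.3878656  0.31651201 0.23713668] [ 0.58764942 -0.1483494   1.73173689 -0.00746972  1.55754183  1.6912582 ] [0.9728228  0.2315205  0.00160587 0.00338791]
top 0.09 [0.214 0.217 0.22 ]
top 0.1 [0.211 0.214 0.217]
top 0.11 [0.207 0.21  0.213]
lid knob [0.55833166 0.40137184 0.26543152] 275
knob ((0.3738218688964844, 0.309003173828125), 19.7371826171875, 15.044219017028809, np.float64(0.5921093935889141)) 62
side 0.09 [0.209 0.216 0.222]
side 0.1 [0.197 0.212 0.219]
side 0.11 [0.193 0.208 0.214]
lid knob [0.55887293 0.39525163 0.26073288] 84
knob ((0.38406411743164065, 0.3128643798828125), 44.29209899902344, 20.445171356201172, np.float64(0.5304998249310211)) 43
```

View pics/s11.png

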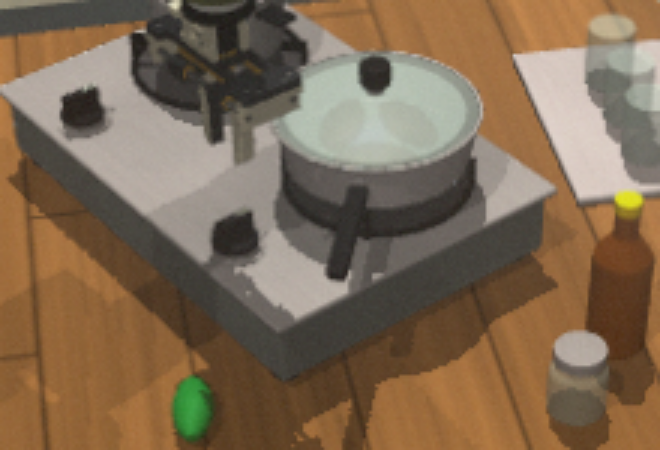

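The lid is seated level on the pan. The gripper at (225,120) stands above the knob, which is at (235,235) in the crop. I'll descend and grip.

>>> drive_tool(motion=[{"dx": -0.03, "dy": -0.01, "dz": -0.1, "yaw": 0.02}, {"dx": -0.03, "dy": -0.01, "dz": -0.22, "yaw": 0.02}, {"dx": -0.03, "dy": -0.01, "dz": -0.35, "yaw": 0.02}, {"dx": -0.03, "dy": -0.01, "dz": -0.48, "yaw": 0.02}, {"dx": -0.03, "dy": -0.01, "dz": -0.6, "yaw": 0.02}, {"dx": -0.03, "dy": -0.01, "dz": -0.7, "yaw": 0.02}, {"dx": -0.03, "dy": -0.01, "dz": -0.78, "yaw": 0.02}, {"dx": -0.03, "dy": -0.01, "dz": -0.8, "yaw": 0.02}])

```text
clock: 89.55
ee_pos: [0.3837, 0.3147, 0.1549]
ee_rot: [0.971, 0.237, -0.0, 0.004]
wrist_force: [-0.7, -0.0, -0.6]
width: 0.45
```

>>> drive_tool(motion=[{"dx": 0, "dy": 0, "dz": -0.05, "yaw": 0}, {"dx": 0, "dy": 0, "dz": -0.1, "yaw": 0}, {"dx": 0, "dy": 0, "dz": -0.15, "yaw": 0}, {"dx": 0, "dy": 0, "dz": -0.2, "yaw": 0}, {"dx": 0, "dy": 0, "dz": -0.23, "yaw": 0}, {"dx": 0, "dy": 0, "dz": -0.25, "yaw": 0}, {"dx": 0, "dy": 0, "dz": -0.26, "yaw": 0}, {"dx": 0, "dy": 0, "dz": -0.26, "yaw": 0}])

```text
clock: 90.55
ee_pos: [0.3837, 0.3148, 0.129]
ee_rot: [0.971, 0.237, -0.0, 0.004]
wrist_force: [-0.3, 0.3, 0.2]
width: 0.447
```

>>> drive_tool(motion=[{"dx": 0, "dy": 0, "dz": 0, "yaw": 0}, {"dx": 0, "dy": 0, "dz": 0, "yaw": 0}, {"dx": 0, "dy": 0, "dz": 0, "yaw": 0}, {"dx": 0, "dy": 0, "dz": 0, "yaw": 0}, {"dx": 0, "dy": 0, "dz": 0, "yaw": 0}, {"dx": 0, "dy": 0, "dz": 0, "yaw": 0}, {"dx": 0, "dy": 0, "dz": 0, "yaw": 0}, {"dx": 0, "dy": 0, "dz": 0, "yaw": 0}], jaw=1, squeeze=40)

```text
clock: 91.55
ee_pos: [0.3842, 0.3139, 0.1291]
ee_rot: [0.972, 0.237, -0.0, 0.005]
wrist_force: [1.0, -5.9, 2.6]
width: 0.145
```

>>> drive_tool(motion=[{"dx": 0, "dy": 0, "dz": -0.02, "yaw": 0}, {"dx": 0, "dy": 0, "dz": -0.03, "yaw": 0}, {"dx": 0, "dy": 0, "dz": -0.04, "yaw": 0}, {"dx": 0, "dy": 0, "dz": -0.05, "yaw": 0}, {"dx": 0, "dy": 0, "dz": -0.06, "yaw": 0}, {"dx": 0, "dy": 0, "dz": -0.07, "yaw": 0}, {"dx": 0, "dy": 0, "dz": -0.07, "yaw": 0}, {"dx": 0, "dy": 0, "dz": -0.07, "yaw": 0}])

```text
clock: 92.55
ee_pos: [0.3843, 0.3139, 0.1227]
ee_rot: [0.972, 0.237, -0.0, 0.005]
wrist_force: [-2.2, -4.7, 7.7]
width: 0.143
```

>>> drive_tool(motion=[{"dx": 0, "dy": 0, "dz": -0.01, "yaw": 0}, {"dx": 0, "dy": 0, "dz": -0.015, "yaw": 0.1}, {"dx": 0, "dy": 0, "dz": -0.015, "yaw": 0.2}, {"dx": 0, "dy": 0, "dz": -0.015, "yaw": 0.3}, {"dx": 0, "dy": 0, "dz": -0.015, "yaw": 0.4}, {"dx": 0, "dy": 0, "dz": -0.015, "yaw": 0.5}, {"dx": 0, "dy": 0, "dz": -0.015, "yaw": 0.6}, {"dx": 0, "dy": 0, "dz": -0.015, "yaw": 0.65}])

```text
clock: 93.55
ee_pos: [0.3846, 0.3135, 0.1221]
ee_rot: [0.92, 0.391, 0.001, 0.005]
wrist_force: [-2.1, -5.5, 9.4]
width: 0.145
```

>>> drive_tool(motion=[{"dx": 0, "dy": 0, "dz": 0, "yaw": 0.1}, {"dx": 0, "dy": 0, "dz": 0, "yaw": 0.2}, {"dx": 0, "dy": 0, "dz": 0, "yaw": 0.3}, {"dx": 0, "dy": 0, "dz": 0, "yaw": 0.4}, {"dx": 0, "dy": 0, "dz": 0, "yaw": 0.5}, {"dx": 0, "dy": 0, "dz": 0, "yaw": 0.6}, {"dx": 0, "dy": 0, "dz": 0, "yaw": 0.6}, {"dx": 0, "dy": 0, "dz": 0, "yaw": 0.6}])

```text
clock: 94.55
ee_pos: [0.3849, 0.3132, 0.1227]
ee_rot: [0.851, 0.525, 0.002, 0.006]
wrist_force: [-1.7, -6.2, 7.7]
width: 0.148
```

```bash
python3 -c "
from h import *
s=env.read_state(); print(s['ee_pos'],s['ee_rot'],s['wrist_force'],s['ft_torque'],s['width'])"
```

```text
[0.38491081 0.3131772  0.12272825] [0.85136148 0.52454656 0.00184944 0.00557883] [-1.69599931 -6.15246601  7.74927351] [-1.03975069e+00  6.05866692e-01 -8.32029163e-04] 0.14802953871835345
```

The knob is past the stop at about 0.62 rad. I'll ease open, raise so the body clears the lid rim, regrip and turn on.

>>> drive_tool(motion=[{"dx": 0, "dy": 0, "dz": 0, "yaw": 0}, {"dx": 0, "dy": 0, "dz": 0, "yaw": 0}, {"dx": 0, "dy": 0.01, "dz": 0, "yaw": 0}, {"dx": 0, "dy": 0.01, "dz": 0.05, "yaw": 0}, {"dx": 0, "dy": 0.01, "dz": 0.1, "yaw": 0}, {"dx": 0, "dy": 0.01, "dz": 0.15, "yaw": 0}, {"dx": 0, "dy": 0.01, "dz": 0.15, "yaw": 0}, {"dx": 0, "dy": 0.01, "dz": 0.15, "yaw": 0}], jaw=0.4)

```text
clock: 95.55
ee_pos: [0.3848, 0.3141, 0.1376]
ee_rot: [0.851, 0.525, 0.002, 0.006]
wrist_force: [0.1, 0.3, 0.1]
width: 0.302
```

>>> drive_tool(motion=[{"dx": 0, "dy": 0, "dz": 0, "yaw": 0}, {"dx": 0, "dy": 0, "dz": 0, "yaw": 0}, {"dx": 0, "dy": 0, "dz": 0, "yaw": 0}, {"dx": 0, "dy": 0, "dz": 0, "yaw": 0}, {"dx": 0, "dy": 0, "dz": 0, "yaw": 0}, {"dx": 0, "dy": 0, "dz": 0, "yaw": 0}, {"dx": 0, "dy": 0, "dz": 0, "yaw": 0}, {"dx": 0, "dy": 0, "dz": 0, "yaw": 0}], jaw=1, squeeze=25)

```text
clock: 96.55
ee_pos: [0.3851, 0.3138, 0.1375]
ee_rot: [0.851, 0.524, 0.002, 0.006]
wrist_force: [4.2, -3.2, -2.6]
width: 0.148
```

Run:
```python
from h import *
s=env.read_state(); print(s['ee_pos'],s['ee_rot'],s['wrist_force'],s['ft_torque'],s['width'])
im,d=snapshot('side'); save('s12',cv2.resize(im[90:240,180:400],None,fx=3.5,fy=3.5))
```

```text
[0.38506691 0.31383494 0.13746676] [0.85141074 0.52446373 0.00177705 0.00586431] [ 4.15567333 -3.15373362 -2.57289834] [-0.42900564 -0.68690966  0.05049947] 0.14804370999403377
```

View pics/s12.png

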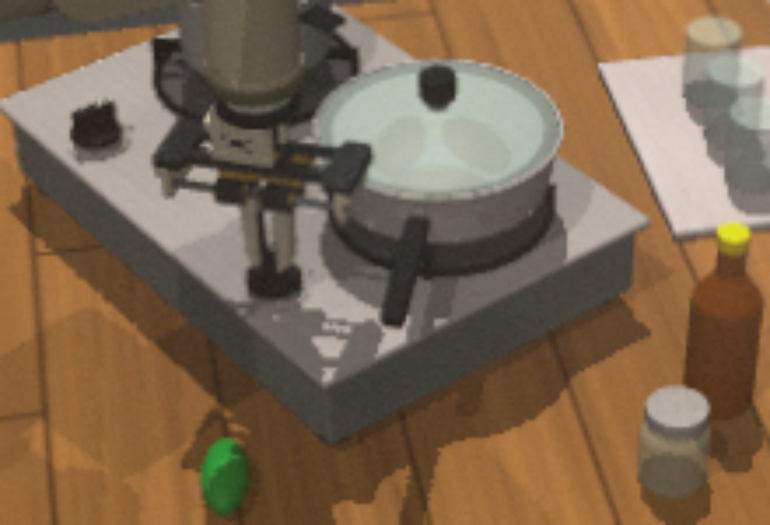

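The gripper holds the bar with the knob sprung out, and the body end at (350,165) is near the lid edge. I'll check its height from depth.

Run:
```python
from h import *
for n in('side','top'):
    im,d,P=panrim(n); q=P.reshape(-1,3); u=np.array([np.cos(np.radians(-26.8)),np.sin(np.radians(-26.8))])
    for sgn in(1,-1):
        a=(q[:,:2]-[.385,.314])@u*sgn; b=(q[:,:2]-[.385,.314])@np.array([-u[1],u[0]])
        k=(a>.055)&(a<.115)&(abs(b)<.05)&(q[:,2]>.155)&(q[:,2]<.4); z=q[k]
        print(n,sgn,k.sum(),'z',np.percentile(z[:,2],[1,5,25,50,95]).round(3) if k.any() else '', 'reach',a[k].max().round(3) if k.any() else '','b',b[k].min().round(3) if k.any() else '',b[k].max().round(3) if k.any() else '')
```

```text
side 1 287 z [0.188 0.199 0.235 0.259 0.267] reach 0.115 b -0.041 0.05
side -1 240 z [0.22  0.228 0.243 0.26  0.266] reach 0.097 b -0.041 0.043
top 1 783 z [0.208 0.211 0.264 0.266 0.269] reach 0.115 b -0.035 0.05
top -1 0 z  reach  b
```

>>> drive_tool(motion=[{"dx": 0, "dy": 0, "dz": 0, "yaw": 0}, {"dx": 0, "dy": 0, "dz": 0, "yaw": 0}, {"dx": 0, "dy": 0, "dz": 0, "yaw": 0}, {"dx": 0, "dy": 0.01, "dz": 0.02, "yaw": 0}, {"dx": 0, "dy": 0.01, "dz": 0.03, "yaw": 0}, {"dx": 0, "dy": 0.01, "dz": 0.03, "yaw": 0}, {"dx": 0, "dy": 0.01, "dz": 0.03, "yaw": 0}, {"dx": 0, "dy": 0.01, "dz": 0.03, "yaw": 0}], jaw=0.5)

```text
clock: 97.7
ee_pos: [0.385, 0.3148, 0.1404]
ee_rot: [0.851, 0.524, 0.002, 0.006]
wrist_force: [-0.0, 0.6, -0.4]
width: 0.252
```

>>> drive_tool(motion=[{"dx": 0, "dy": 0, "dz": 0, "yaw": 0}, {"dx": 0, "dy": 0, "dz": 0, "yaw": 0}, {"dx": 0, "dy": 0, "dz": 0, "yaw": 0}, {"dx": 0, "dy": 0, "dz": 0, "yaw": 0}, {"dx": 0, "dy": 0, "dz": 0, "yaw": 0}, {"dx": 0, "dy": 0, "dz": 0, "yaw": 0.08}, {"dx": 0, "dy": 0, "dz": 0, "yaw": 0.16}, {"dx": 0, "dy": 0, "dz": 0, "yaw": 0.24}], jaw=1)

```text
clock: 98.7
ee_pos: [0.3854, 0.3146, 0.1404]
ee_rot: [0.818, 0.575, 0.002, 0.006]
wrist_force: [4.0, -1.5, -1.9]
width: 0.144
```

>>> drive_tool(motion=[{"dx": 0, "dy": 0, "dz": 0, "yaw": 0.1}, {"dx": 0, "dy": 0, "dz": 0, "yaw": 0.2}, {"dx": 0, "dy": 0, "dz": 0, "yaw": 0.3}, {"dx": 0, "dy": 0, "dz": 0, "yaw": 0.4}, {"dx": 0, "dy": 0, "dz": 0, "yaw": 0.5}, {"dx": 0, "dy": 0, "dz": 0, "yaw": 0.6}, {"dx": 0, "dy": 0, "dz": 0, "yaw": 0.7}, {"dx": 0, "dy": 0, "dz": 0, "yaw": 0.8}])

```text
clock: 99.7
ee_pos: [0.3855, 0.3145, 0.1405]
ee_rot: [0.687, 0.727, 0.003, 0.006]
wrist_force: [4.0, -2.4, -1.2]
width: 0.145
```

>>> drive_tool(motion=[{"dx": 0, "dy": 0, "dz": 0, "yaw": 0.12}, {"dx": 0, "dy": 0, "dz": 0, "yaw": 0.24}, {"dx": 0, "dy": 0, "dz": 0, "yaw": 0.36}, {"dx": 0, "dy": 0, "dz": 0, "yaw": 0.48}, {"dx": 0, "dy": 0, "dz": 0, "yaw": 0.6}, {"dx": 0, "dy": 0, "dz": 0, "yaw": 0.72}, {"dx": 0, "dy": 0, "dz": 0, "yaw": 0.84}, {"dx": 0, "dy": 0, "dz": 0, "yaw": 0.93}])

```text
clock: 100.7
ee_pos: [0.3855, 0.3145, 0.1404]
ee_rot: [0.501, 0.866, 0.005, 0.005]
wrist_force: [2.4, -1.5, -1.2]
width: 0.149
```

```bash
python3 -c "
from h import *
s=env.read_state(); print(s['ee_pos'],s['ee_rot'],s['wrist_force'],s['ft_torque'],s['width'])"
```

```text
[0.38548502 0.31448342 0.14044921] [0.50054413 0.86568661 0.00459932 0.00459359] [ 2.44996777 -1.49997416 -1.18861983] [-0.41023588 -0.46997204 -0.3702523 ] 0.14945378846030424
```

The torque rose to -0.37 N m, so the knob is at the end stop. I'll release, rise and back off.

>>> drive_tool(motion=[{"dx": 0, "dy": 0, "dz": 0, "yaw": -0.04}, {"dx": 0, "dy": 0, "dz": 0, "yaw": -0.04}, {"dx": 0, "dy": 0, "dz": 0, "yaw": -0.04}, {"dx": 0, "dy": 0, "dz": 0.1, "yaw": -0.04}, {"dx": 0, "dy": 0, "dz": 0.3, "yaw": -0.04}, {"dx": 0, "dy": 0, "dz": 0.55, "yaw": -0.04}, {"dx": 0, "dy": 0, "dz": 0.8, "yaw": -0.04}, {"dx": 0, "dy": 0, "dz": 1, "yaw": -0.04}], jaw=0.3)

```text
clock: 101.7
ee_pos: [0.3857, 0.3147, 0.2424]
ee_rot: [0.509, 0.861, 0.005, 0.005]
wrist_force: [0.6, -1.2, 0.3]
width: 0.348
```

>>> drive_tool(motion=[{"dx": 0, "dy": -0.1, "dz": 0.1, "yaw": 0}, {"dx": 0, "dy": -0.2, "dz": 0.2, "yaw": 0}, {"dx": 0, "dy": -0.3, "dz": 0.3, "yaw": 0}, {"dx": 0, "dy": -0.45, "dz": 0.4, "yaw": 0}, {"dx": 0, "dy": -0.6, "dz": 0.5, "yaw": 0}, {"dx": 0, "dy": -0.75, "dz": 0.5, "yaw": 0}, {"dx": 0, "dy": -0.9, "dz": 0.5, "yaw": 0}, {"dx": 0, "dy": -1, "dz": 0.5, "yaw": 0}])

```text
clock: 102.7
ee_pos: [0.3856, 0.2136, 0.292]
ee_rot: [0.509, 0.86, 0.005, 0.005]
wrist_force: [-0.0, -0.6, 0.7]
width: 0.353
```

>>> drive_tool(motion=[{"dx": 0, "dy": -0.1, "dz": 0, "yaw": 0}, {"dx": 0, "dy": -0.2, "dz": 0, "yaw": 0}, {"dx": 0, "dy": -0.3, "dz": 0, "yaw": 0}, {"dx": 0, "dy": -0.45, "dz": 0, "yaw": 0}, {"dx": 0, "dy": -0.6, "dz": 0, "yaw": 0}, {"dx": 0, "dy": -0.75, "dz": 0, "yaw": 0}, {"dx": 0, "dy": -0.9, "dz": 0, "yaw": 0}, {"dx": 0, "dy": -1, "dz": 0, "yaw": 0}])

```text
clock: 103.7
ee_pos: [0.3856, 0.1125, 0.292]
ee_rot: [0.51, 0.86, 0.005, 0.005]
wrist_force: [-0.3, 0.1, 0.4]
width: 0.346
```

Run:
```python
from h import *
for n in('top','side'):
    im,d,P=rimfit(n,(.561,.407),.209,r=.118); r=np.hypot(P[...,0]-.561,P[...,1]-.407)
    K=(P[...,2]>.141)&(P[...,2]<.158)&(np.hypot(P[...,0]-.385,P[...,1]-.315)<.03); print('knob deg',axis(P[K][:,:2]),K.sum(),np.percentile(P[K][:,2],95))
    H=(im.max(2)<60)&(P[...,2]>.25)&(P[...,2]<.285)&(r<.03); print('lid knob',P[H].mean(0),H.sum())
    if n=='top':
        T=im
        for nm,c in(('jar',(.722,.101)),('oil',(.794,.2))):
            k=(np.hypot(P[...,0]-c[0],P[...,1]-c[1])<.055)&(P[...,2]>.03); q=P[k]; print(nm,q[:,:2].min(0).round(3),q[:,:2].max(0).round(3),q[:,2].max().round(3))
S=im
a=cv2.resize(T[120:345,0:300],(400,300)); b=cv2.resize(S[90:240,180:380],(400,300)); save('end',np.hstack([a,b]))
```

```text
top circle [0.5606 0.4071 0.1138] n 2407 slope [-0.001 -0.002  0.211] cover [253 255 257 238 190 172 165 151 150 167 188 221]Traceback (most recent call last):
  File "<stdin>", line 4, in <module>
  File "h.py", line 17, in axis
    c=(xy.max(0)+xy.min(0))/2; (cx,cy),(w,h),a=cv2.minAreaRect((xy*1000).astype(np.float32))
       ~~~~~~^^^
    return umr_maximum(a, axis, None, out, keepdims, initial, where)
ValueError: zero-size array to reduction operation maximum which has no identity
```

>>> drive_tool(motion=[{"dx": 0, "dy": -0.1, "dz": 0, "yaw": 0}, {"dx": 0, "dy": -0.2, "dz": 0, "yaw": 0}, {"dx": 0, "dy": -0.3, "dz": 0, "yaw": 0}, {"dx": 0, "dy": -0.45, "dz": 0, "yaw": 0}, {"dx": 0, "dy": -0.6, "dz": 0, "yaw": 0}, {"dx": 0, "dy": -0.75, "dz": 0, "yaw": 0}, {"dx": 0, "dy": -0.9, "dz": 0, "yaw": 0}, {"dx": 0, "dy": -1, "dz": 0, "yaw": 0}])

```text
clock: 104.75
ee_pos: [0.3856, 0.0111, 0.292]
ee_rot: [0.51, 0.86, 0.005, 0.005]
wrist_force: [-0.5, -0.0, -0.3]
width: 0.352
```

>>> drive_tool(motion=[{"dx": 0, "dy": -0.1, "dz": 0, "yaw": 0}, {"dx": 0, "dy": -0.2, "dz": 0, "yaw": 0}, {"dx": 0, "dy": -0.3, "dz": 0, "yaw": 0}, {"dx": 0, "dy": -0.45, "dz": 0, "yaw": 0}, {"dx": 0, "dy": -0.6, "dz": 0, "yaw": 0}, {"dx": 0, "dy": -0.75, "dz": 0, "yaw": 0}, {"dx": 0, "dy": -0.9, "dz": 0, "yaw": 0}, {"dx": 0, "dy": -1, "dz": 0, "yaw": 0}])

```text
clock: 105.75
ee_pos: [0.3856, -0.0898, 0.292]
ee_rot: [0.51, 0.86, 0.005, 0.005]
wrist_force: [0.6, 0.4, 0.2]
width: 0.348
```

Run:
```python
from h import *
for n in('top','side'):
    im,d,P=rimfit(n,(.561,.407),.209,r=.118); r=np.hypot(P[...,0]-.561,P[...,1]-.407)
    K=(P[...,2]>.141)&(P[...,2]<.158)&(np.hypot(P[...,0]-.385,P[...,1]-.315)<.03)
    if K.any(): print('knob',axis(P[K][:,:2]),K.sum(),np.percentile(P[K][:,2],[50,95]))
    H=(im.max(2)<60)&(P[...,2]>.25)&(P[...,2]<.285)&(r<.03); print('lid knob',P[H].mean(0),H.sum())
    if n=='top':
        T=im
        for nm,c in(('jar',(.722,.101)),('oil',(.794,.2))):
            k=(np.hypot(P[...,0]-c[0],P[...,1]-c[1])<.055)&(P[...,2]>.03)&(P[...,2]<.22); q=P[k]; print(nm,q[:,:2].min(0).round(3),q[:,:2].max(0).round(3),q[:,2].max().round(3))
S=im
a=cv2.resize(T[120:345,0:300],(400,300)); b=cv2.resize(S[90:240,180:380],(400,300)); save('end',np.hstack([a,b]))
```

```text
top circle [0.5606 0.407  0.1137] n 2411 slope [-0.    -0.001  0.211] cover [244 252 261 241 189 173 161 158 149 170 189 224]
knob ((0.38536590576171875, 0.3144713439941406), 45.98115539550781, 14.755208015441895, np.float64(-1.1255690224659358)) 153 [0.15012907 0.1528781 ]
lid knob [0.5585543  0.40166864 0.26560921] 270
jar [0.689 0.069] [0.753 0.133] 0.092
oil [0.758 0.165] [0.825 0.232] 0.206
side circle [0.5601 0.4077 0.1145] n 394 slope [-0.003 -0.002  0.209] cover [ 0 33 89 76 67 40 29 20 20 20  0  0]
lid knob [0.55910365 0.39639905 0.26126319] 71
```

View pics/end.png

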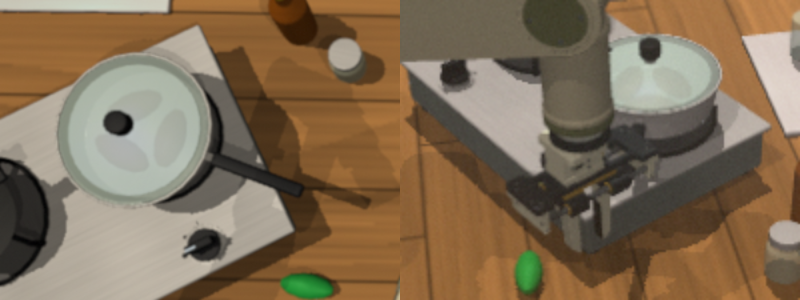

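The final view shows the lid seated on the pan and the knob bar turned with its pointer to the left. I'll compare the knob angle with the start using the same measurement.

Run:
```python
from h import *
def ang(P):
    K=(P[...,2]>.141)&(P[...,2]<.158)&(np.hypot(P[...,0]-.3853,P[...,1]-.315)<.028); q=P[K][:,:2]; q=q-q.mean(0)
    w,v=np.linalg.eigh(q.T@q); return np.degrees(np.arctan2(v[1,1],v[0,1]))%180
D=np.load('top0.npz'); P=cloud('top',D['d']); P[D['d']==0]=np.nan; print('start',ang(P))
print('now',[round(ang(panrim('top')[2]),1) for _ in range(5)])
```

```text
start 28.944725379066313
now [np.float64(115.8), np.float64(115.7), np.float64(115.7), np.float64(115.8), np.float64(115.8)]
```

```bash
python3 -c "
from h import *
print(env.read_state()['wrist_force'], env.hand_in())"
```

```text
the job is handed in; nothing more can be done
[-0.92375521  0.52235041 -1.36212189] None
```

The sweet potatoes are in the pan on the right-hand burner with the lid on, the burner is lit at full flame, and the job is handed in. It took about 106 s of the 210 s allowed.

**What I did, in order:**
- I set the pan on the support with its handle turned away from the knob.
- I laid the three reddish-brown sweet potatoes flat in it. One had been knocked about 4 cm aside mid-run, so I found it again first. The green and purple look-alikes were left alone.
- I seated the glass lid on the rim.
- I pushed the knob in, turned it past the safety stop and let it spring out. I then turned it on until it met the end stop, where the torque rose to 0.37 N m.

**Last checks:**
- **Pan and lid:** the lid's rim is level, 0.21 m above the bench and centred at (0.5606, 0.407). The pan centre measured (0.561, 0.407) against a burner centre of about (0.561, 0.407).
- **Knob:** the bar's top is back at 0.150 m, so it has sprung out.
- **Bystanders:** the jar and the oil bottle are within 1 mm of where they started.

**One reading disagreed:** the camera puts the knob's turn at about 87–88° instead of 90°. I put this down to measuring error, since the torque showed it had reached the end stop, and did not correct it.

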